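# Look into the jammed stub chute: aim the lamp, unhook the sagging bolt, hold the gate ajar

### The arm

A 7-joint arm with a two-finger parallel gripper is mounted at the origin on the work surface. World frame = base frame: x ahead of the robot, y to its left, z up, the work surface at z = 0. Lengths are in m, angles in rad, forces in N, time in s.
With the tool pointing down it reaches from about 0.4 to 0.75 m from the base axis. Payload 19.5 kg.
Tool frame: the origin (TCP) lies at the very end of the fingers, on their centre line; the grasp point (between the pads) lies 19 mm behind it (manip.grip_depth is the distance from the TCP to the grasp point, in m); z points along the fingers, y is the direction in which the jaws open and shut (so a half turn about z gives the same grasp; the last joint's range is limited). The gripper opens to 85 mm and grips with 20 to 120 N. Pads are 22 mm wide; open, the fingers measure 114 mm over their backs; the gripper's body (76 mm by 85 mm) begins 54 mm behind the grasp point. The pads swing forward as they close: fully open they stand 13 mm farther back than shut.
Start: joints at [-1.256, 0.707, -0.028, 1.485, 0.022, 0.951, -0.075], TCP at [0.201, 0.539, 0.231] pointing down, gripper open.
Joint ranges: [-2.71, 2.71], [-0.32, 2.16], [-1.57, 1.52], [0, 2.45], [-1.46, 4.6], [0, 2.02], [-2.83, 2.83]. Speed limits (rad/s): [1.89, 1.89, 2.57, 2.57, 3.01, 3.01, 3.01].

### API

Orientations are given as a unit quaternion [x, y, z, w].
In Python, from plant import manip gives the robot as it stands.
- The arm moves only by the shell command python3 -m pendant 'ROWS' [FORCE]. ROWS is JSON, a list of rows, each a list of 5 numbers: the closure in counts, from 0 (fully open) to 255 (shut), then the shift along the world's x, y, z in mm, then the turn about the world's z in degrees. In form: [[hand, dx, dy, dz, roll], ...]. A call has 1 to 12 rows; each row shifts and turns the commanded pose from where the row before left it; what a row does not reach is not made up. A row lasts 1/8 s, in which the tool goes at most 62.5 mm and 10.7 degrees, less where a joint would pass 70% of its speed; a pose out of reach is approached as far as the arm can. A call with a gripper value outside its range is refused whole. The fingers move at their own pace and stop on an object; FORCE is the grip in N (left out, the last holds). Time passes only in rows, so rows that do not move let the fingers close. It gives the time, the measured TCP pose, the force and the opening at its end, in the units of the state.
- manip.state(): the state, without advancing time (a new reading comes with each control period).
- manip.grab_frame(name): name is "scene" or "top"; returns a dict with "frame" (420x560x3 uint8, blue, green, red), "K" (3x3 intrinsics, pixels), "k1" (the pictures are not rectified: a ray, as slopes to the right and down, at radius r is drawn at 1 + k1 r^2 times it, then the intrinsics apply), "R" (3x3) and "t" (3): a world point X has camera coordinates R X + t. Camera axes: x right, y down, z forward; pixel columns grow to the right and rows downward; lengths in m; the calibration is good to about 2 mm. A picture is of the moment at which its call begins. There is no depth.
- manip.finish_job(): hands the job in, once; it reports no verdict.
Trained networks look in a picture, given as the dict that the camera call returned (one of the last four; its "shot" number tells which), for a name from the list of things; names that differ only in an ending like _2 or _b are one class to them, and where a whole thing is asked for, a point or a joint stands for the part that bears it (a point fixed in the world has none). Each returns a list of dicts, best first, with "p" (0 to 1); they miss things now and then, are a little off and sometimes report something else, mostly with a low value. They report only what shows in the picture. A call takes as long as a camera call. They do not tell look-alikes from the thing itself.
- manip.find_in(picture, label): "centre" ([x, y, z] in m, in the coordinates of the camera as it stood for that picture, good to about 4 mm: the middle of the surface that is visible of it).
- manip.regions_of(picture, label): "region" (420x560 bool, what is visible of it).
The state is a dict: "time": time; "qpos": joint angles; "joint_vel": joint speeds; "effort": joint torques, N m; "position": TCP position; "tool_rot": TCP orientation; "contact_force": force on the tool from outside, world axes, zero at the start; "torque": the same for the moment, N m; "grip_width": opening from 0.0 (shut) to 1.0 (fully open).
Only numpy, scipy, OpenCV 4.12 (cv2) and the standard library are available. Lean on these libraries where they do the work, as an engineer would, in place of code of your own. Each camera call takes 0.05 s, during which the arm holds its last target.

### The job

The incense-stub chute may be jammed and the caretaker wants to look in: first turn and tilt the small green lamp by its black fin so that its beam points at the middle of the chute's shut gate, and leave it aimed there. Then take the post of the sagging iron bolt, lift the bolt so that its hooked end clears the bent brass keeper, draw it fully back towards the hinge, and pull the gate ajar to about 30 degrees. Finish while still holding it there (the gate springs shut if let go), and leave the bowl, dish, tube holder and striker undisturbed.

Things in the scene. Friction and masses are not known exactly. Their poses are not given: they have to be found in the camera images.
- lamp: The small lamp's foot; fixed, origin at counter height on the swivel axis. The lamp: fixed round green foot 110 mm across and 22 mm high, thin steel post, steel yoke 72 mm wide whose arms end 11 mm above the pivot, green cylinder head 52 mm in diameter and 90 mm long.
- lamp_pivot (a point): The point where the lamp's swivel axis (vertical) and tilt axis (level, across the head) cross, at the centre of the head, 130 mm above the counter. The point's x axis is the beam (out of the lens), y the tilt axis, z the head's up; it turns with the head.
- lamp_lens (a point): Centre of the pale lens on the head's front end, 46 mm from lamp_pivot along the beam; same axes as lamp_pivot. The beam is the straight line from lamp_pivot through this point.
- lamp_fin (a point): Grip point in the black upright fin on top of the lamp head, 20 mm behind and 58 mm above lamp_pivot in the head's axes (which this point shares). The fin is 12 mm thick across the head (y), 34 mm long (x) and ends 18 mm above this point; the head's round top is 32 mm below it. Rigid with the head.
- lamp_swivel (a joint): Swivel of the lamp head about the vertical, rad, grows anticlockwise seen from above, range -0.6 to 2.4; 0 is the foot's own heading, which varies. Stiff friction (0.12 N m): stays where it is left.
- lamp_tilt (a joint): Tilt of the lamp head, rad, 0 level, grows as the lens tips down, range -0.6 to 0.7. Stiff friction (0.12 N m): stays where it is left.
- gate_middle (a point): Point to aim the lamp at: middle of the front face of the shut gate, 65 mm above the counter; fixed on the chute (does not swing with the gate). Its x axis points into the chute, y towards the hinge side, z up.
- chute: Fixed teak clean-out box with tin lining, 270 mm wide (y), 162 mm deep (x), sides and front 130 mm high, back board 100 mm high, open on top. Origin at counter height, 100 mm behind its front face; its front looks along its own -x, turned by its yaw. The gate fills the front; hinge at its +y end, keeper on the 42 mm wide jamb at its -y end.
- gate_hinge (a point): Foot of the gate's vertical hinge axis, at counter height in the plane of the gate's front face, at the +y end of the gate; fixed on the chute.
- gate (a joint): Angle of the gate, rad: 0 shut, grows as its free end swings out of the chute's front (clockwise seen from above), range 0 to 1.2. A spring shuts it with 0.12 N m at 0 and 0.22 N m at 0.5 rad. It cannot open while the bolt's end is in the keeper.
- gate_leaf: The teak gate leaf, 186 mm long, 18 mm thick, top at 125 mm, carrying the bolt and two brass guide loops (tops at 140 mm, 48 and 150 mm from the hinge). Origin on the hinge axis at counter height; its y axis runs along the gate from free end towards hinge (the way the bolt is drawn), z up, x into the chute when shut. Swings with the gate.
- bolt_knob (a point): Grip point in the bolt's upright round post, which stands above everything near it. The post is 12 mm in diameter and ends 23 mm above this point (16 mm wide brass cap on the top 5 mm). With the bolt shot and sagging the point is 168 mm above the counter, 115 mm from the hinge axis along the gate and 16 mm in front of the gate's face. Moves with the bolt.
- bolt (a joint): How far the bolt has been drawn along the gate towards the hinge, m: 0 shot, 0.045 fully back. Sliding friction about 1 N. While the bolt hangs low it stops after 4 mm, its hooked end against the keeper's lip.
- bolt_lift (a joint): How far the bolt is lifted in its worn, tall guide loops, m: 0 sagging (it falls back by its own weight, under 3 N), 0.018 highest. From 0.009 up the hooked end clears the lip; it must stay up until the bolt is drawn 0.018.
- keeper (a point): Middle of the top edge of the lip of the bent brass keeper, 100 mm above the counter, fixed on the jamb. The keeper: an open-topped saddle with an upturned lip on the side towards the gate and a front prong up to 142 mm above the counter that keeps the bolt's end from coming out forwards. Axes as chute. The bolt's end leaves it once drawn 0.030.
- bowl: Copper singing bowl, 110 mm across, 55 mm high, loose; leave alone. Origin at the centre of its underside.
- dish: Blue porcelain cone dish, 90 mm across, 18 mm high, loose; leave alone. Origin at the centre of its underside.
- tube: Slim brass tube holder, 90 mm high on a 52 mm foot, loose; leave alone. Origin at the centre of its underside.
- striker: Boxwood striker, about 160 mm long (along its x), 26 mm high, lying loose; leave alone. Origin on the counter under its middle.
There are look-alikes about, which are no part of the job. What is shaped like the lamp but blue or pink is not meant.

How it is judged:
By the outcome, as a careful person would: the job done as asked, in the order asked, and still so for the second after the job is handed in, while the arm keeps its last pose, push and grip.
It also fails if it takes over 48 s, if anything falls off the work surface, if the arm or the gripper's body presses on something with over 40 N, if the wrist force passes 120 N, or if a joint passes its speed limit or range.

## Working session

There is one attempt and no reset: what is moved stays moved. The work goes in short steps, Python scripts to look and compute and a shell command to move; the robot and the scene stay as the last step left them, time stands still between calls to the robot, and variables do not carry over. Pictures are saved under pics/ and viewed, and the job is handed in when it is done.

```bash
ls; mkdir -p pics
python3 - <<'E'
from plant import manip
import cv2
for n in("scene","top"):
    d=manip.grab_frame(n); cv2.imwrite(f"pics/{n}0.png",d["frame"]); print(n,d["K"],d["k1"],d["R"],d["t"],d["shot"])
    for l in("lamp","lamp_fin","lamp_lens","lamp_pivot","gate_leaf","chute","bolt_knob","keeper","gate_hinge","bowl","dish","tube","striker"):
        try:
            r=manip.find_in(d,l)
            print(l,[( [round(float(v),3) for v in d["R"].T@(__import__('numpy').array(q["centre"])-d["t"])],round(q["p"],2)) for q in r])
        except Exception as e: print(l,e)
print(manip.state(),manip.grip_depth)
E
```

```text
pics
scene [[402.58192088   0.         279.79213761]
 [  0.         402.58192088 207.83638353]
 [  0.           0.           1.        ]] -0.016217023674850457 [[-0.75861485  0.65136856 -0.01491677]
 [ 0.44645348  0.50301361 -0.74003824]
 [-0.47453431 -0.56806364 -0.67239935]] [ 0.44864423 -0.10028157  1.19443234] 1
lamp [([0.295, -0.291, 0.108], 0.9), ([0.548, 0.138, 0.096], 0.65), ([0.416, -0.374, 0.124], 0.64)]
lamp_fin [([0.451, -0.223, 0.151], 0.96), ([0.293, -0.292, 0.155], 0.74), ([0.413, -0.374, 0.149], 0.59), ([0.59, 0.182, 0.066], 0.43)]
lamp_lens [([0.452, -0.224, 0.151], 0.79), ([0.407, -0.369, 0.153], 0.76), ([0.291, -0.293, 0.151], 0.73)]
lamp_pivot [([0.455, -0.224, 0.154], 0.83), ([0.295, -0.293, 0.153], 0.83), ([0.414, -0.37, 0.156], 0.76), ([0.589, 0.186, 0.069], 0.71)]
gate_leaf [([0.684, -0.311, 0.016], 0.75), ([0.592, 0.18, 0.068], 0.74), ([0.546, 0.141, 0.095], 0.64), ([0.452, -0.224, 0.151], 0.25)]
chute [([0.587, 0.186, 0.071], 0.92)]
bolt_knob [([0.543, 0.113, 0.114], 0.82)]
keeper [([0.592, 0.181, 0.07], 0.61)]
gate_hinge [([0.587, 0.182, 0.069], 0.55)]
bowl
[... 1364 characters left out ...]
ime': 1.4, 'qpos': array([-1.25566171,  0.70648371, -0.02759245,  1.48461687,  0.02201673,
        0.95089908, -0.0754861 ]), 'joint_vel': array([-0.00079697,  0.0016114 ,  0.00014283,  0.00172236, -0.000446  ,
       -0.00181349,  0.00081332]), 'effort': array([ 6.55390832e-04, -8.82978845e+01,  1.23436466e+00, -2.36379111e+01,
        1.71201717e-02,  1.87224236e-03, -3.47225011e-05]), 'position': array([0.20084713, 0.53874708, 0.23127344]), 'tool_rot': array([ 1.77473114e-01,  9.84125648e-01, -5.23648532e-05, -1.51647973e-06]), 'contact_force': array([ 0.10038249, -0.1854081 , -0.0170011 ]), 'torque': array([-0.03704539,  0.01912546, -0.01531053]), 'grip_width': 0.9987610056339778} 0.0187
```

View pictures.

View pics/scene0.png

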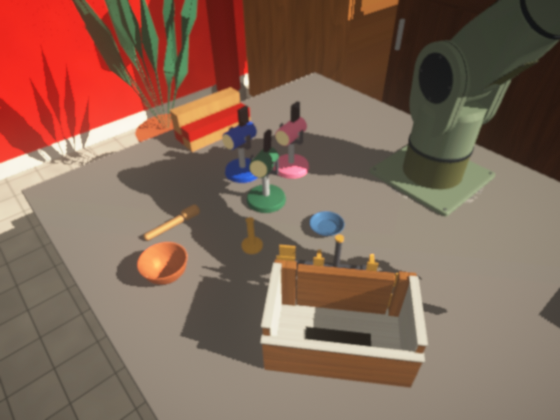

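View pics/top0.png

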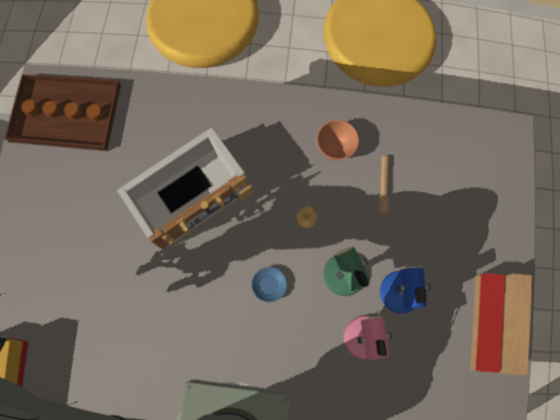

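Run:
```python
import cv2,numpy as np
s=cv2.imread("pics/scene0.png");t=cv2.imread("pics/top0.png")
a=cv2.resize(s[90:220,210:320],(550,650)[:2] and (500,590),interpolation=cv2.INTER_CUBIC)
cv2.imwrite("pics/c1.png",a)
b=cv2.resize(t[230:310,310:410],(750,600),interpolation=cv2.INTER_CUBIC);cv2.imwrite("pics/c2.png",b)
b=cv2.resize(t[120:260,110:270],(685,600),interpolation=cv2.INTER_CUBIC);cv2.imwrite("pics/c3.png",b)
b=cv2.resize(s[220:390,255:435],(635,600),interpolation=cv2.INTER_CUBIC);cv2.imwrite("pics/c4.png",b)
```

```text
(no output)
```

View pics/c1.png

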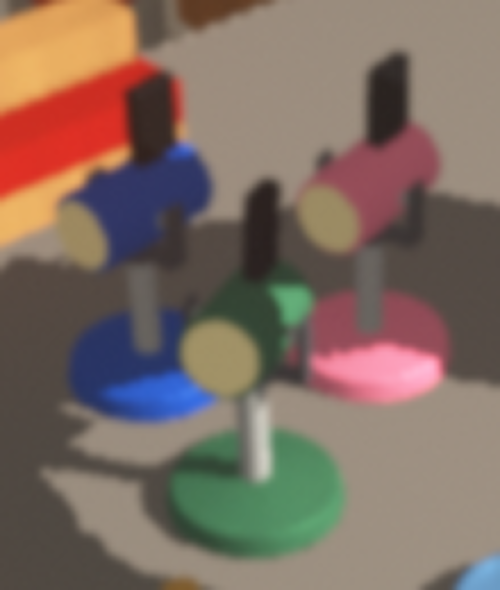

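View pics/c2.png

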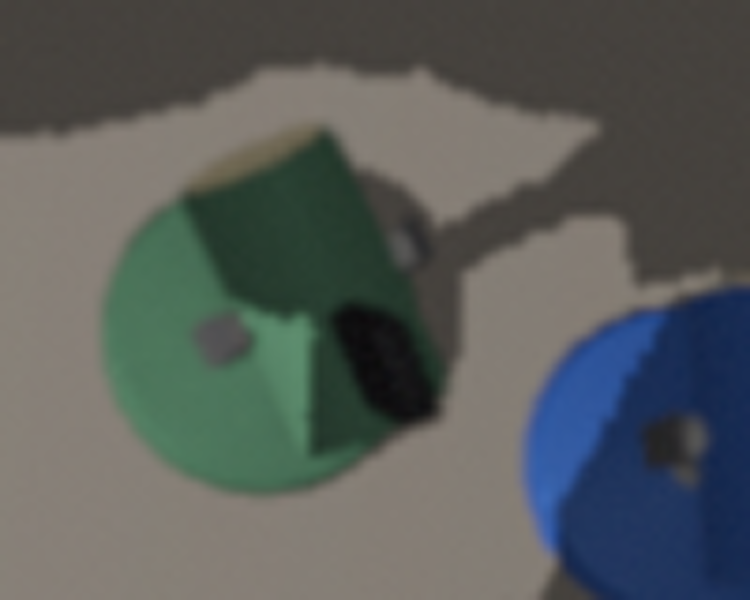

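View pics/c3.png

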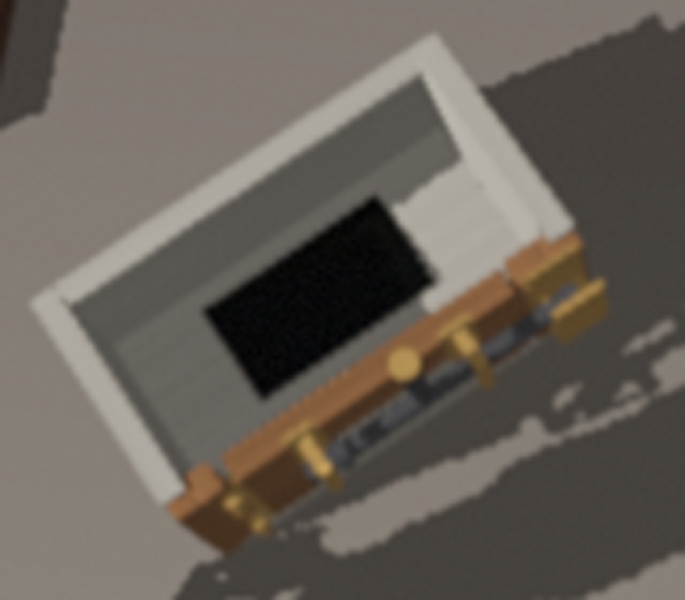

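View pics/c4.png

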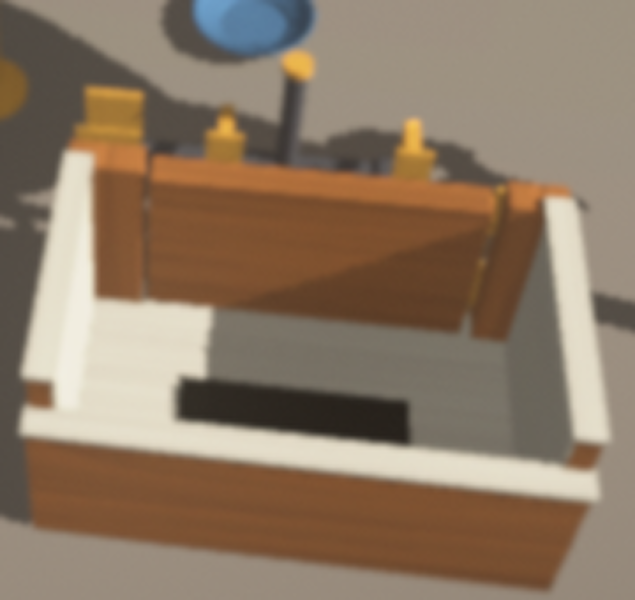

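```bash
cat > h.py <<'E'
import numpy as np,cv2
from scipy.optimize import least_squares
CAM={'s':(402.58192088,279.79213761,207.83638353,-0.016217023674850457,np.array([[-0.75861485,0.65136856,-0.01491677],[0.44645348,0.50301361,-0.74003824],[-0.47453431,-0.56806364,-0.67239935]]),np.array([0.44864423,-0.10028157,1.19443234])),
't':(520.04331756,275.13233472,213.07226182,-0.18469882224886963,np.array([[0.11062069,-0.99386166,0.00143695],[-0.96978788,-0.10825726,-0.21861343],[0.21742707,0.02278963,-0.97581048]]),np.array([-0.10771663,0.5561505,1.22153845]))}
def proj(c,X):
    f,cx,cy,k,R,t=CAM[c]; p=np.atleast_2d(X)@R.T+t; u=p[:,:2]/p[:,2:]; r2=(u**2).sum(1,keepdims=True)
    return u*(1+k*r2)*f+[cx,cy]
def chute(p,L):
    c,s=np.cos(p[2]),np.sin(p[2]); L=np.atleast_2d(L)
    return np.c_[p[0]+c*L[:,0]-s*L[:,1],p[1]+s*L[:,0]+c*L[:,1],L[:,2]]
def head(p,L):  # p=x,y,psi,tilt ; L in head axes about pivot
    c,s=np.cos(p[2]),np.sin(p[2]); ct,st=np.cos(p[3]),np.sin(p[3])
    fx=np.array([c*ct,s*ct,-st]);fy=np.array([-s,c,0]);fz=np.array([c*st,s*st,ct])
    return np.array([p[0],p[1],.130])+np.atleast_2d(L)@np.array([fx,fy,fz])
def headlines(p):
    a=np.linspace(0,2*np.pi,37); o=[]
    for x in(-.044,.046): o.append(head(p,np.c_[x+0*a,.026*np.cos(a),.026*np.sin(a)]))
    for y in(-.006,.006): o.append(head(p,[[-.037,y,.026],[-.037,y,.076],[-.003,y,.076],[-.003,y,.026]]))
    for z in(0,.022): o.append(np.c_[p[0]+.055*np.cos(a),p[1]+.055*np.sin(a),z+0*a])
    return o
def chutelines(p):
    o=[[[.062,-.135,.1],[.062,.135,.1]],[[.062,-.135,0],[.062,.135,0]],[[-.1,-.135,.13],[-.1,.135,.13]],[[-.1,-.135,0],[-.1,.135,0]],
    [[.062,-.135,.0],[.062,-.135,.1]],[[.062,.135,.0],[.062,.135,.1]],[[-.1,.135,.13],[.055,.135,.13]],[[-.1,-.135,.13],[.055,-.135,.13]]]
    o=[chute(p,l) for l in o]
    a=np.linspace(0,2*np.pi,25)
    o.append(chute(p,np.c_[-.116+.008*np.cos(a),-.022+.008*np.sin(a),.191+0*a]))
    for y in(.045,-.057):o.append(chute(p,[[-.1,y,.14],[-.12,y,.14]]))
    return o
def draw(img,c,lines,box,sc,col=(255,255,0)):
    x0,y0,x1,y1=box; im=cv2.resize(img[y0:y1,x0:x1],None,fx=sc,fy=sc,interpolation=cv2.INTER_CUBIC)
    for l in lines:
        q=((proj(c,l)-[x0,y0]+.5)*sc-.5)
        cv2.polylines(im,[np.round(q*8).astype(np.int32)],False,col,1,cv2.LINE_AA,3)
    return im
E
python3 - <<'E'
from h import *
# chute
s3=lambda u,v:(110+u/4.283,120+v/4.286); s4=lambda u,v:(255+u/3.528,220+v/3.529)
obs=[('t',s3(32,303),(.062,.135,.1)),('t',s3(433,36),(.062,-.135,.1)),('t',s3(404,364),(-.116,-.022,.191)),
('s',s4(22,435),(.062,-.135,.1)),('s',s4(600,498),(.062,.135,.1)),('s',s4(35,525),(.062,-.135,0)),('s',s4(550,588),(.062,.135,0)),('s',s4(299,66),(-.116,-.022,.191))]
f=lambda p:np.concatenate([(proj(c,chute(p,L))[0]-np.array(px)) for c,px,L in obs])
r=least_squares(f,[.6,.19,.5],loss='soft_l1'); print(r.x,np.degrees(r.x[2])); print(f(r.x).reshape(-1,2).round(1))
pc=r.x
l1=lambda u,v:(210+u/4.545,90+v/4.538); l2=lambda u,v:(310+u/7.5,230+v/7.5)
obs=[('t',l2(255,160),(.046,0,.0)),('s',l1(220,357),(.046,0,0)),
('t',l2(352,308),(-.003,0,.076)),('t',l2(408,412),(-.037,0,.076)),('s',l1(264,185),(-.02,0,.076))]
def g(p):
    e=[proj(c,head(p,L))[0]-np.array(px) for c,px,L in obs]
    # foot: extreme left/bottom in top, left/right/bottom in scene
    a=np.linspace(0,2*np.pi,181)
    ft=lambda z:np.c_[p[0]+.055*np.cos(a),p[1]+.055*np.sin(a),z+0*a]
    T=proj('t',ft(.022));S=proj('s',ft(.022));S0=proj('s',ft(0))
    L=l2(103,335);B=l2(265,493);e.append([T[:,0].min()-L[0],T[:,1].max()-B[1]])
    e.append([S[:,0].min()-l1(169,0)[0],S[:,0].max()-l1(344,0)[0]]);e.append([0,S0[:,1].max()-l1(0,557)[1]])
    return np.concatenate(e)
r=least_squares(g,[.44,-.225,.4,0],loss='soft_l1');pl=r.x;print(pl,np.degrees(pl[2:]));print(g(pl).reshape(-1,2).round(1))
S=cv2.imread("pics/scene0.png");T=cv2.imread("pics/top0.png")
cv2.imwrite("pics/o1.png",np.hstack([draw(S,'s',headlines(pl),(220,110,310,220),4),draw(T,'t',headlines(pl),(310,220,410,330),4)]))
cv2.imwrite("pics/o2.png",np.hstack([draw(S,'s',chutelines(pc),(255,225,435,395),2.2),draw(T,'t',chutelines(pc),(100,115,270,285),2.2)]))
np.save('p.npy',[*pc,*pl])
gm=chute(pc,[-.1,0,.065])[0];k=chute(pc,[-.116,-.022,.168])[0];print('gm',gm,'knob',k)
d=gm-[pl[0],pl[1],.13];print('target psi',np.degrees(np.arctan2(d[1],d[0])),'tilt',np.degrees(np.arctan2(-d[2],np.hypot(*d[:2]))))
E
```

```text
[0.61282219 0.20167254 0.71869838] 41.17838376403609
[[ 0.5 -0.5]
 [-1.9  2. ]
 [ 0.9 -1.3]
 [ 1.8 -1.5]
 [-0.7  0.5]
 [ 0.4  0.2]
 [ 0.9  1.4]
 [-2.4 -1.7]]
[ 0.43656118 -0.23534919  0.4953126  -0.109096  ] [28.37932174 -6.25074034]
[[-0.2 -0.2]
 [-0.5  1. ]
 [ 1.6 -0.4]
 [ 0.1  0.4]
 [ 0.2  0.1]
 [-0.6  0.9]
 [-0.6  1. ]
 [ 0.   0. ]]
gm [0.53755586 0.13583199 0.065     ] knob [0.53999817 0.1087389  0.168     ]
target psi 74.77887297847569 tilt 9.590873651303434
```

View pics/o1.png

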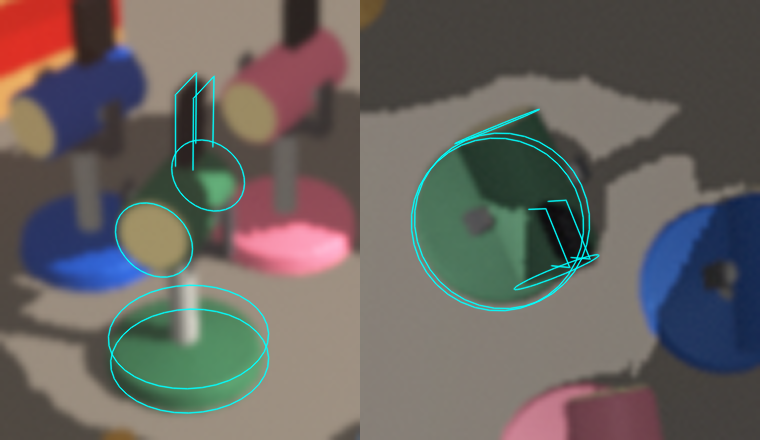

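View pics/o2.png

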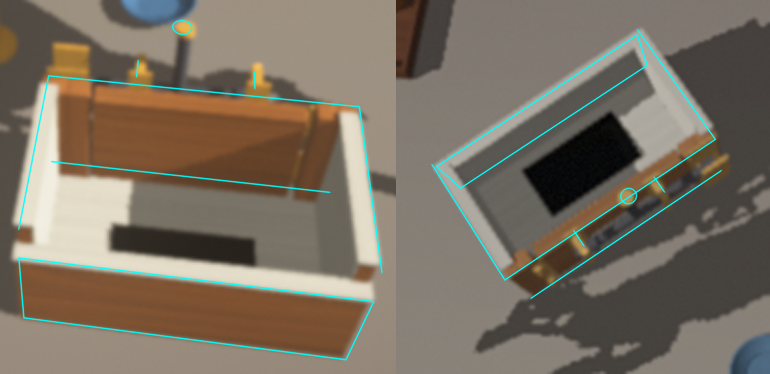

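Run:
```python
from h import *
S=cv2.imread("pics/scene0.png");T=cv2.imread("pics/top0.png")
def z(im,box,sc,fn,st):
    x0,y0,x1,y1=box;o=cv2.resize(im[y0:y1,x0:x1],None,fx=sc,fy=sc,interpolation=cv2.INTER_CUBIC)
    o=cv2.convertScaleAbs(o,alpha=1.5,beta=10)
    for x in range((x0+st-1)//st*st,x1,st):
        X=int((x-x0+.5)*sc);cv2.line(o,(X,0),(X,o.shape[0]),(255,255,255) ,1) if 0 else [cv2.circle(o,(X,int((y-y0+.5)*sc)),1,(255,255,255),-1) for y in range((y0+st-1)//st*st,y1,st)];cv2.putText(o,str(x),(X-10,10),0,.35,(0,255,255),1)
    for y in range((y0+st-1)//st*st,y1,st): cv2.putText(o,str(y),(0,int((y-y0+.5)*sc)+4),0,.35,(0,255,255),1)
    cv2.imwrite(fn,o)
z(S,(240,122,295,214),6.5,"pics/z1.png",5); z(T,(318,238,378,298),10,"pics/z2.png",5)
z(S,(260,225,430,385),3.7,"pics/z4.png",10); z(T,(112,125,260,260),4.4,"pics/z3.png",10)
```

```text
(no output)
```

View pics/z1.png

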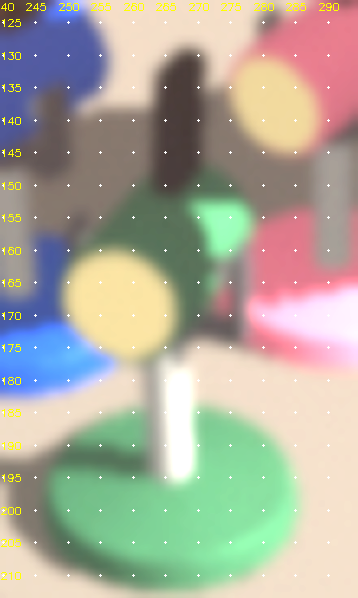

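View pics/z2.png

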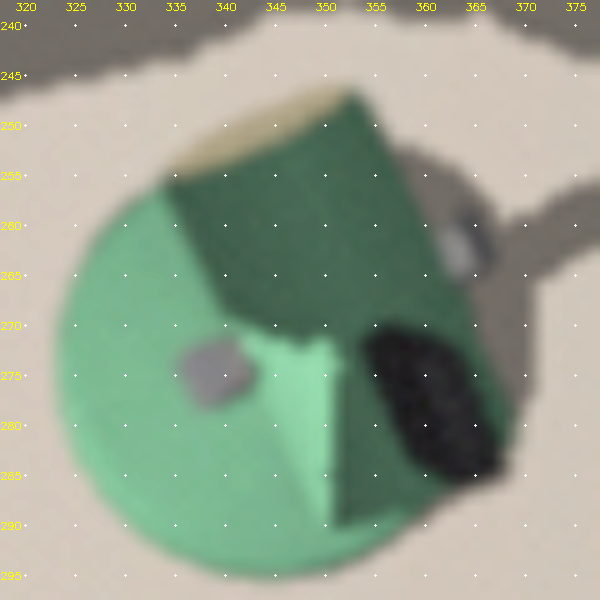

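View pics/z3.png

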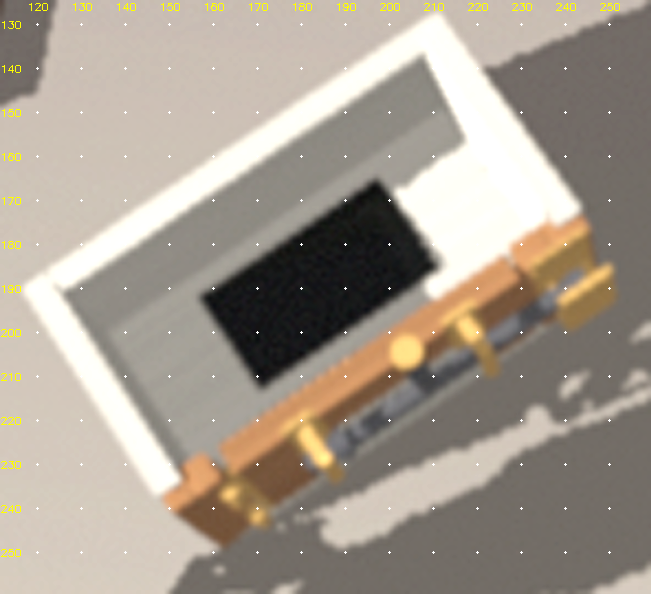

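View pics/z4.png

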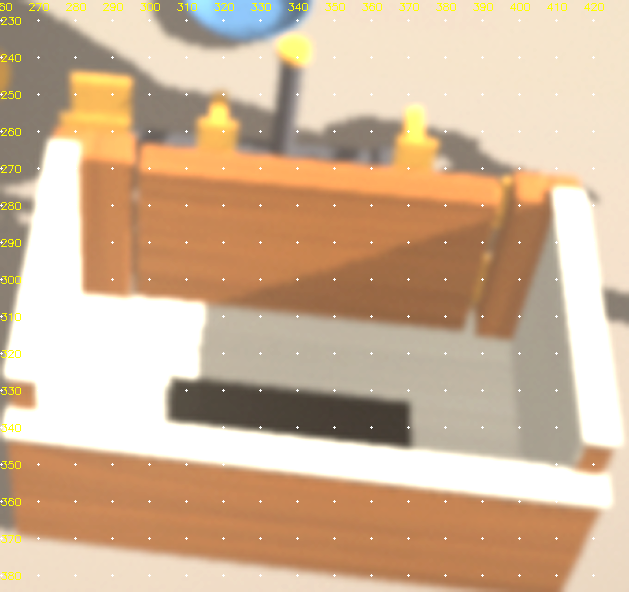

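```bash
cat > fit.py <<'E'
from h import *
obs=[('t',(118,190),(.062,.135,.1)),('t',(210.5,128),(.062,-.135,.1)),('t',(204,204.2),(-.116,-.022,.191)),('t',(163,249),(-.1,.135,0)),
('s',(261,343),(.062,-.135,.1)),('s',(425,361),(.062,.135,.1)),('s',(265,369),(.062,-.135,0)),('s',(411,387),(.062,.135,0)),('s',(339.5,236),(-.116,-.022,.191)),
('s',(416,274),(-.1,.135,.13)),('s',(371.5,255),(-.116,.045,.14)),('s',(319,251),(-.116,-.057,.14)),('t',(184,227),(-.116,.045,.14)),('t',(218.5,203),(-.116,-.057,.14))]
def f(p):
    o={'t':p[3:5],'s':p[5:7]}
    return np.concatenate([(proj(c,chute(p,L))[0]-np.array(px)+o[c]) for c,px,L in obs]+[p[3:7]/.7])
r=least_squares(f,[.6,.19,.5,0,0,0,0],loss='soft_l1'); print(r.x.round(4),np.degrees(r.x[2])); print(f(r.x).reshape(-1,2).round(1).tolist())
pc=r.x; off=pc[3:7]
def sil(c,p,x,sgn):
    _,_,_,_,R,t=CAM[c]; C=-R.T@t; P=head(p,[x,0,0])[0]; ax=head(p,[1,0,0])[0]-head(p,[0,0,0])[0]
    n=np.cross(ax,P-C);n/=np.linalg.norm(n); return proj(c,P+sgn*.026*n)[0]
pts=[('t',(351.5,268.2),None,'yoke'),('s',(264.7,195.5),None,'post'),('s',(258.3,168.3),(.046,0,0),''),('s',(268,130),(-.02,0,.076),''),]
def linedist(q,a,b):
    a=np.array(a);b=np.array(b);d=(b-a)/np.linalg.norm(b-a);return (q-a)@np.array([-d[1],d[0]])
a=np.linspace(0,2*np.pi,181)
def g(p,raw=False):
    e=[]
    ot,os=off[:2],off[2:]
    P=np.array([[p[0],p[1],.141]]);e+=list(proj('t',P)[0]+ot-[351.5,268.2])
    e+=list(proj('s',[[p[0],p[1],.022]])[0]+os-[264.7,195.5])
    e+=list(proj('s',head(p,[.046,0,0]))[0]+os-[258.3,168.3])
    e+=list(proj('s',head(p,[-.02,0,.076]))[0]+os-[268,130])
    l=head(p,np.c_[.046+0*a,.026*np.cos(a),.026*np.sin(a)])
    q=proj('t',l)+ot; e+=[q[:,1].min()-246, q[:,0].min()-333.7]
    for x in(-.03,0.03):
        e.append(min([linedist(sil('t',p,x,s)+ot,(353.5,247),(368,282)) for s in(1,-1)],key=abs))
        e.append(min([linedist(sil('t',p,x,s)+ot,(334,255),(351,290)) for s in(1,-1)],key=abs))
    ft=lambda z:np.c_[p[0]+.055*np.cos(a),p[1]+.055*np.sin(a),z+0*a]
    F=proj('t',ft(.022))+ot;e+=[F[:,0].min()-323,F[:,1].max()-295.5]
    F=np.vstack([proj('s',ft(.022)),proj('s',ft(0))])+os;e+=[F[:,0].min()-247,F[:,0].max()-285.5,F[:,1].min()-183.5,F[:,1].max()-212]
    # fin in top: extremes
    b=proj('t',head(p,[[x,y,z] for x in(-.037,-.003) for y in(-.006,.006) for z in(.027,.076)]))+ot
    e+=[b[:,0].max()-368.3,b[:,1].max()-286,b[:,0].min()-353.5]
    b=proj('s',head(p,[[x,y,z] for x in(-.037,-.003) for y in(-.006,.006) for z in(.03,.076)]))+os
    e+=[b[:,0].max()-271,b[:,0].min()-263]
    return np.array(e)
r=least_squares(g,[.44,-.225,.4,0],loss='soft_l1');pl=r.x;print(pl,np.degrees(pl[2:]));print(g(pl).round(1).tolist())
S=cv2.imread("pics/scene0.png");T=cv2.imread("pics/top0.png")
cv2.imwrite("pics/o3.png",np.hstack([draw(S,'s',headlines(pl),(220,110,310,220),4),draw(T,'t',headlines(pl),(310,220,410,330),4)]))
cv2.imwrite("pics/o4.png",np.hstack([draw(S,'s',chutelines(pc),(255,225,435,395),2.2),draw(T,'t',chutelines(pc),(100,115,270,285),2.2)]))
np.save('p.npy',[*pc[:3],*pl])
gm=chute(pc,[-.1,0,.065])[0];k=chute(pc,[-.116,-.022,.168])[0];print('gm',gm,'knob',k,'hinge',chute(pc,[-.1,.093,0])[0],'fin',head(pl,[-.02,0,.058]))
d=gm-[pl[0],pl[1],.13];print('target psi',np.degrees(np.arctan2(d[1],d[0])),'tilt',np.degrees(np.arctan2(-d[2],np.hypot(*d[:2]))))
E
python3 fit.py
```

```text
[ 0.6118  0.2012  0.7105  0.0261 -0.0877 -0.0136 -0.2393] 40.706441826655634
[[0.1, 0.0], [-0.7, 2.9], [1.1, 0.1], [-2.5, 1.3], [2.2, -2.6], [-0.8, 0.3], [0.4, -1.4], [0.6, 0.7], [-1.5, 0.3], [2.5, -1.1], [-0.7, 3.0], [-1.1, 1.6], [-0.2, -1.6], [2.0, -1.8], [0.0, -0.1], [-0.0, -0.3]]
[ 0.4390384  -0.2356183   0.54421749 -0.16159292] [31.18136522 -9.25859238]
[0.8, -0.2, 1.2, -2.1, -0.4, 0.8, -0.6, 0.6, -0.4, -0.7, -1.7, 1.8, -0.9, 1.1, 0.4, 0.1, -1.2, 0.4, -2.6, 0.9, 0.4, 0.5, -1.2, 0.9, -0.4]
gm [0.53595303 0.13595157 0.065     ] knob [0.53817209 0.10883929 0.168     ] hinge [0.47529995 0.20645124 0.        ] fin [[ 0.41416713 -0.25066982  0.18402658]]
target psi 75.38152923921636 tilt 9.607416247190727
```

View pics/o3.png

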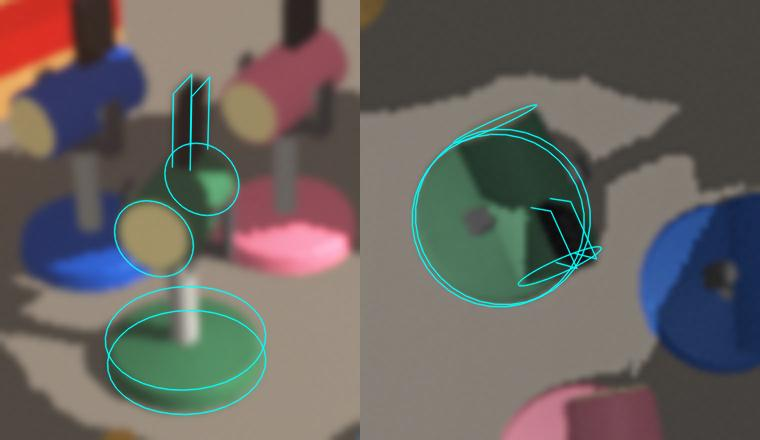

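View pics/o4.png

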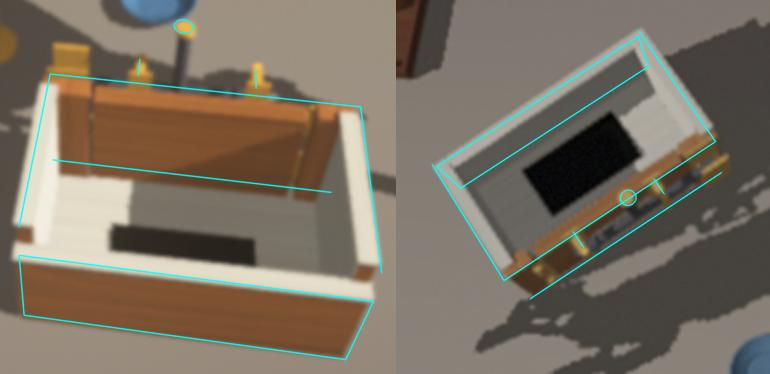

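Run:
```python
from h import *
for c in CAM: print(c,-CAM[c][4].T@CAM[c][5])
def tri(a,b,z=None):
    f=lambda X:np.r_[proj('t',X)[0]-a,proj('s',X)[0]-b]
    r=least_squares(f,[.5,.1,.1]);print(r.x.round(4),r.fun.round(1))
    for c,q in(('t',a),('s',b)):
        if z: 
            k=least_squares(lambda u:proj(c,[u[0],u[1],z])[0]-q,[.5,.1]);print('  at z',c,k.x.round(4))
print('cap');tri((204,204.2),(339.5,236),.191)
print('loop+');tri((184,227),(371.5,255),.14)
print('loop-');tri((218.5,203),(319,251),.14)
print('jamb+ front out top');tri((150,240),(416,274),.13)
print('jamb- ');tri((245,175),(276,257),.13)
print('side end +');tri((118,190),(428,346),.13)
print('side end -');tri((210.5,128),(261.5,328),.13)
print('lamp yoke/post'); 
k=least_squares(lambda u:proj('t',[u[0],u[1],.141])[0]-(351.5,268.2),[.5,.1]);print(k.x)
k=least_squares(lambda u:proj('s',[u[0],u[1],.022])[0]-(264.7,195.5),[.5,.1]);print(k.x)
print('dish');
```

```text
s [0.95191836 0.43672383 0.73561566]
t [ 0.28566818 -0.07468651  1.31372677]
cap
[0.5375 0.1112 0.1938] [-0.2  0.1 -0.1 -0. ]
  at z t [0.5384 0.1113]
  at z s [0.5352 0.1097]
loop+
[0.4904 0.1574 0.1444] [ 0.1 -0.1  0.1  0. ]
  at z t [0.491  0.1585]
  at z s [0.4871 0.1551]
loop-
[0.5573 0.0839 0.1435] [ 1.  -0.6  0.9  0.1]
  at z t [0.5564 0.0864]
  at z s [0.5561 0.0804]
jamb+ front out top
[0.453  0.2362 0.1296] [-0.1  0.1 -0.1 -0. ]
  at z t [0.4531 0.2358]
  at z s [0.4532 0.2365]
jamb- 
[0.6297 0.0347 0.1391] [-0.6  0.4 -0.6 -0.1]
  at z t [0.6336 0.0343]
  at z s [0.6241 0.0295]
side end +
[0.5627 0.336  0.1303] [-1.   0.4 -0.7 -0.1]
  at z t [0.564  0.3337]
  at z s [0.5617 0.3368]
side end -
[0.7438 0.1332 0.1296] [ 0.1 -0.1  0.1  0. ]
  at z t [0.7434 0.1333]
  at z s [0.744  0.1333]
lamp yoke/post
[ 0.43868029 -0.23388684]
[ 0.44649328 -0.23153048]
dish
```

```bash
sed -i "s/^obs=\[.*/obs=[('t',(118,190),(.05,.135,.13)),('t',(210.5,128),(.05,-.135,.13)),('t',(204,204.2),(-.116,-.022,.191)),('t',(150,240),(-.1,.135,.13)),('s',(261.5,328),(.05,-.135,.13)),('s',(428,346),(.05,.135,.13)),/; s/^('s',(261,343).*/('s',(265,369),(.062,-.135,0)),('s',(411,387),(.062,.135,0)),('s',(339.5,236),(-.116,-.022,.191)),/" fit.py; python3 fit.py
```

```text
[ 0.6125  0.2015  0.7099  0.0023 -0.0693  0.0377 -0.2896] 40.673088412405136
[[-1.2, 0.4], [0.4, 1.9], [1.0, -0.2], [-1.5, 1.6], [2.0, -2.9], [-0.4, -0.2], [0.3, -1.1], [0.5, 1.1], [-1.5, 0.5], [2.4, -0.8], [-0.8, 3.3], [-1.2, 1.8], [-0.4, -1.9], [1.9, -2.1], [0.0, -0.1], [0.1, -0.4]]
[ 0.43912155 -0.23566886  0.54412263 -0.16126738] [31.17593006 -9.23994051]
[0.8, -0.2, 1.2, -2.2, -0.4, 0.7, -0.6, 0.5, -0.4, -0.7, -1.7, 1.8, -0.9, 1.1, 0.4, 0.1, -1.2, 0.4, -2.7, 0.8, 0.4, 0.5, -1.2, 0.9, -0.4]
gm [0.53670113 0.13628114 0.065     ] knob [0.53890441 0.10916757 0.168     ] hinge [0.4760891  0.20681611 0.        ] fin [[ 0.41426389 -0.25070892  0.18403604]]
target psi 75.29995281018779 tilt 9.594272841777128
```

View pics/o4.png

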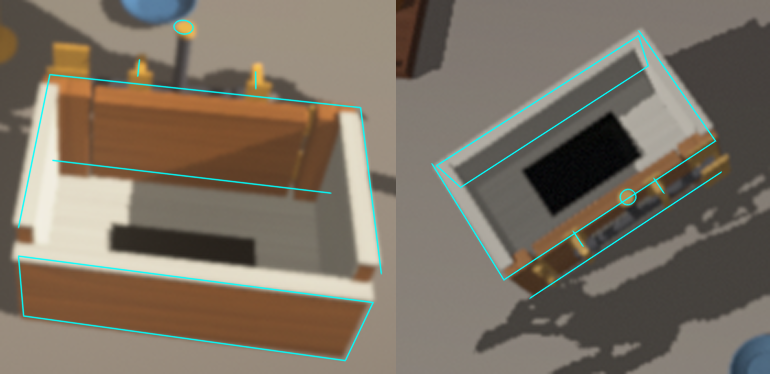

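```bash
python3 -m pendant '[[0,0,0,60,0],[0,20,-30,30,-7],[0,28,-45,0,-8],[0,28,-45,0,-8],[0,28,-45,0,-8],[0,28,-45,0,-8],[0,28,-45,0,-8],[0,28,-45,0,-8],[0,28,-45,0,-8],[0,28,-45,0,-8],[0,0,-50,0,-8]]' 40; python3 -m pendant '[[0,-5,-50,0,-8],[0,-5,-50,0,-8],[0,-5,-50,0,-8],[0,-5,-50,0,-8],[0,-5,-50,0,-8],[0,0,-50,0,-8],[0,0,0,0,0]]'
```

```text
time: 2.78
position: [0.4459, 0.0971, 0.321]
tool_rot: [0.765, 0.645, -0.0, 0.0]
contact_force: [0.1, 0.4, -0.2]
grip_width: 1.005
time: 3.65
position: [0.4191, -0.2042, 0.3212]
tool_rot: [0.961, 0.277, -0.0, 0.001]
contact_force: [-0.3, 1.1, -2.1]
grip_width: 1.002
```

```bash
python3 -m pendant '[[0,-5,-47,0,-1],[0,0,0,-50,0],[0,0,0,-40,0],[0,0,0,0,0]]'
python3 - <<'E'
from plant import manip
import cv2
for n in("scene","top"):
    d=manip.grab_frame(n); f=d["frame"]; cv2.imwrite(f"pics/{n}1.png",f)
    c=f[90:200,215:325] if n=="scene" else f[220:330,310:420]
    cv2.imwrite(f"pics/{n}1c.png",cv2.resize(c,None,fx=5,fy=5,interpolation=2))
E
```

```text
time: 4.15
position: [0.4143, -0.2472, 0.2301]
tool_rot: [0.962, 0.272, -0.001, -0.001]
contact_force: [0.8, -0.0, 0.8]
grip_width: 1.0
```

View pics/scene1c.png

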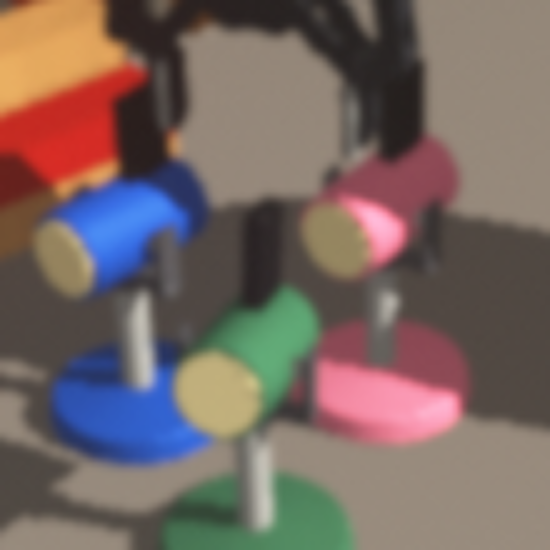

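View pics/top1c.png

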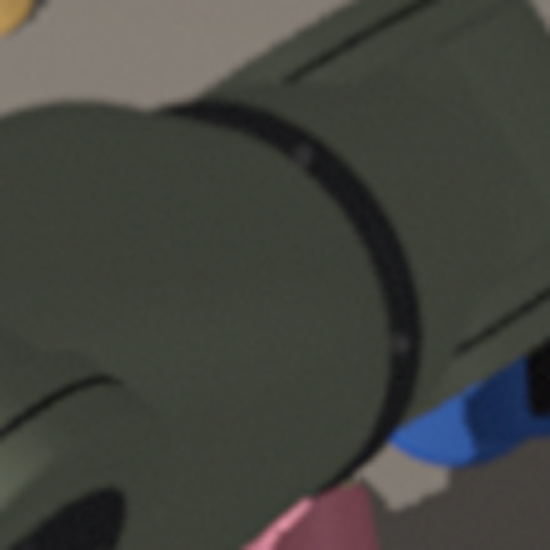

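```bash
python3 -m pendant '[[0,0,-3,-32,0],[0,0,0,-30,0],[0,0,0,0,0]]'
python3 - <<'E'
from plant import manip
import cv2
d=manip.grab_frame("scene"); f=d["frame"]
cv2.imwrite(f"pics/s2.png",cv2.resize(f[90:200,215:325],None,fx=5,fy=5,interpolation=2))
E
```

```text
time: 4.62
position: [0.415, -0.2511, 0.1697]
tool_rot: [0.962, 0.272, -0.0, -0.0]
contact_force: [-0.1, 0.1, 0.7]
grip_width: 1.0
```

View pics/s2.png

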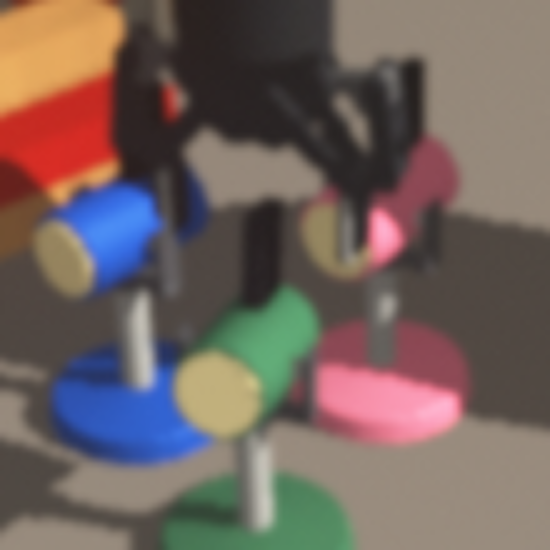

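```bash
python3 -m pendant '[[120,0,0,0,0],[255,0,0,0,0],[255,0,0,0,0],[255,0,0,0,0],[255,0,0,0,0],[255,0,0,0,0]]' 40
python3 - <<'E'
from plant import manip
import cv2
d=manip.grab_frame("scene"); f=d["frame"]; print(manip.state()['torque'])
cv2.imwrite(f"pics/s3.png",cv2.resize(f[90:200,215:325],None,fx=5,fy=5,interpolation=2))
E
```

```text
time: 5.42
position: [0.4149, -0.2514, 0.1695]
tool_rot: [0.962, 0.272, 0.0, 0.0]
contact_force: [-0.2, -0.5, 6.5]
grip_width: 0.139
[-0.05309651  0.05582013 -0.00585704]
```

View pics/s3.png

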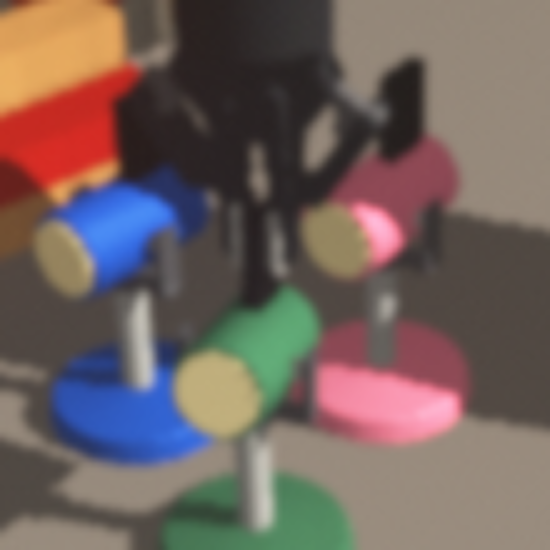

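```bash
python3 -m pendant '[[255,2.6,-3.6,0,8.8],[255,3.1,-3.1,0,8.7],[255,3.5,-2.6,0,8.7],[255,3.9,-2.1,0,8.8],[255,4.1,-1.4,0,8.7],[255,0,0,0,0]]'
python3 - <<'E'
from plant import manip
import cv2
d=manip.grab_frame("scene"); f=d["frame"]; print(manip.state()['torque'])
cv2.imwrite(f"pics/s4.png",cv2.resize(f[90:220,215:325],None,fx=5,fy=5,interpolation=2)[:600])
E
```

```text
time: 6.22
position: [0.4325, -0.2645, 0.1695]
tool_rot: [0.792, 0.61, 0.0, 0.001]
contact_force: [3.7, -2.7, 5.3]
grip_width: 0.135
[-0.64335979 -0.97885092  0.01499533]
```

View pics/s4.png

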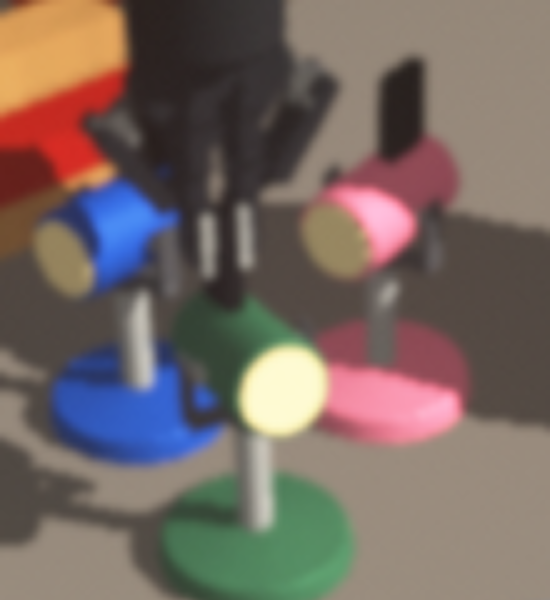

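```bash
cat > tl.py <<'E'
from h import *
import sys
u,v=float(sys.argv[1]),float(sys.argv[2]); psi=float(sys.argv[3])
for P in((.4395,-.236),(.4415,-.235),(.4435,-.234)):
    r=least_squares(lambda q:proj('s',head([P[0],P[1],q[0],q[1]],[.046,0,0]))[0]-[u,v],[np.radians(psi),0]);print(P,np.degrees(r.x).round(1),r.fun.round(2))
    r=least_squares(lambda q:proj('s',head([P[0],P[1],np.radians(psi),q[0]],[.046,0,0]))[0]-[u,v],[0]);print('   fixed psi',np.degrees(r.x).round(1),r.fun.round(2))
E
python3 tl.py 271.4 167.9 75.2; python3 tl.py 258.3 168.3 31.6
```

```text
(0.4395, -0.236) [ 75.4 -11.6] [0. 0.]
   fixed psi [-11.7] [-0.06  0.01]
(0.4415, -0.235) [ 76.9 -12.9] [0. 0.]
   fixed psi [-13.2] [-0.49  0.07]
(0.4435, -0.234) [ 78.4 -14.1] [ 0. -0.]
   fixed psi [-14.6] [-0.91  0.14]
(0.4395, -0.236) [ 33.2 -13.1] [-0.  0.]
   fixed psi [-12.9] [-0.47 -0.01]
(0.4415, -0.235) [ 34.4 -15. ] [-0. -0.]
   fixed psi [-14.6] [-0.84 -0.03]
(0.4435, -0.234) [ 35.6 -16.8] [-0. -0.]
   fixed psi [-16.4] [-1.2  -0.06]
```

```bash
python3 -m pendant '[[255,2,7.4,2.6,0],[255,2,7.4,2.2,0],[255,1.9,7.4,1.6,0],[255,0,0,0,0],[255,0,0,0,0]]'
python3 - <<'E'
from plant import manip
import cv2
d=manip.grab_frame("scene"); f=d["frame"]; print(manip.state()['torque']);cv2.imwrite("pics/s5f.png",f)
cv2.imwrite(f"pics/s5.png",cv2.resize(f[90:210,215:325],None,fx=5,fy=5,interpolation=2)[:600])
E
```

```text
time: 6.9
position: [0.4382, -0.242, 0.1758]
tool_rot: [0.793, 0.609, 0.0, 0.001]
contact_force: [4.8, -3.0, 1.4]
grip_width: 0.137
[-0.85626298 -1.04517725  0.00232791]
```

View pics/s5.png

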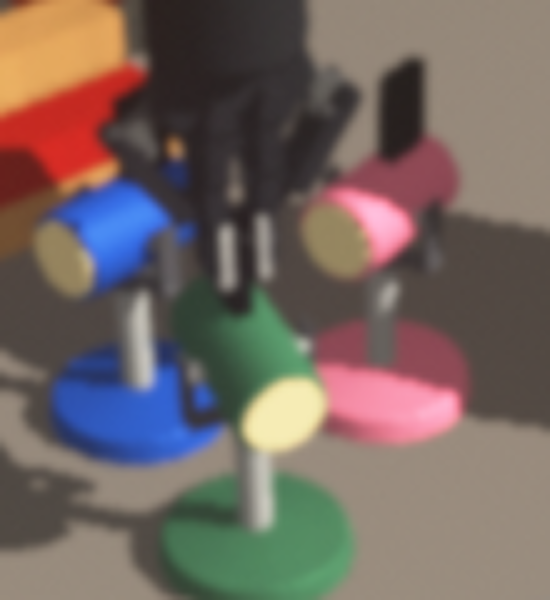

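```bash
python3 tl.py 271.6 172.5 75.2; python3 tl.py 271.2 167.6 75.2
```

```text
(0.4395, -0.236) [75.1  5.5] [-0. -0.]
   fixed psi [5.5] [0.02 0.  ]
(0.4415, -0.235) [76.4  3.9] [-0. -0.]
   fixed psi [3.5] [-0.34  0.  ]
(0.4435, -0.234) [77.6  2.3] [-0. -0.]
   fixed psi [1.5] [-0.71  0.02]
(0.4395, -0.236) [ 74.9 -12.8] [0. 0.]
   fixed psi [-12.7] [ 0.09 -0.01]
(0.4415, -0.235) [ 76.3 -14.1] [0. 0.]
   fixed psi [-14.2] [-0.33  0.05]
(0.4435, -0.234) [ 77.8 -15.3] [ 0. -0.]
   fixed psi [-15.7] [-0.76  0.12]
```

```bash
python3 -m pendant '[[60,0,0,0,0],[0,0,0,0,0],[0,0,0,0,0],[0,0,0,0,0],[0,0,0,40,0],[0,0,0,60,0],[0,0,0,25,0]]'; python3 -m pendant '[[0,14,50,0,8],[0,14,50,0,8],[0,14,50,0,8],[0,14,50,0,8],[0,14,50,0,8],[0,14,50,0,8],[0,15,52,0,8],[0,0,0,0,0]]'
python3 - <<'E'
from plant import manip
import cv2
for n in("scene","top"):
    d=manip.grab_frame(n); f=d["frame"]; cv2.imwrite(f"pics/{n}6.png",f)
S=cv2.imread("pics/scene6.png");T=cv2.imread("pics/top6.png")
def z(im,box,sc,fn,st):
    x0,y0,x1,y1=box;o=cv2.resize(im[y0:y1,x0:x1],None,fx=sc,fy=sc,interpolation=cv2.INTER_CUBIC)
    o=cv2.convertScaleAbs(o,alpha=1.5,beta=10)
    for x in range((x0+st-1)//st*st,x1,st):
        X=int((x-x0+.5)*sc);[cv2.circle(o,(X,int((y-y0+.5)*sc)),1,(255,255,255),-1) for y in range((y0+st-1)//st*st,y1,st)];cv2.putText(o,str(x),(X-10,10),0,.35,(0,255,255),1)
    for y in range((y0+st-1)//st*st,y1,st): cv2.putText(o,str(y),(0,int((y-y0+.5)*sc)+4),0,.35,(0,255,255),1)
    cv2.imwrite(fn,o)
z(S,(240,122,295,214),6.5,"pics/z61.png",5); z(T,(318,238,378,298),10,"pics/z62.png",5)
E
```

```text
time: 7.82
position: [0.4381, -0.2422, 0.3034]
tool_rot: [0.792, 0.61, 0.001, 0.001]
contact_force: [0.3, -0.2, -2.0]
grip_width: 1.0
time: 8.82
position: [0.5369, 0.1139, 0.3]
tool_rot: [0.41, 0.912, 0.0, -0.001]
contact_force: [0.5, -1.2, 0.2]
grip_width: 1.0
```

View pics/z61.png

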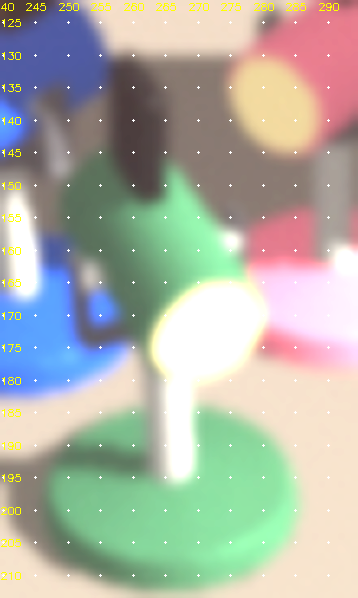

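View pics/z62.png

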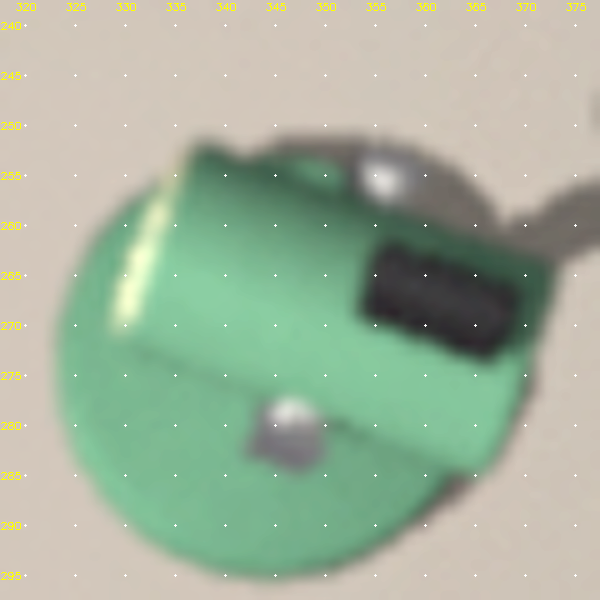

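View pics/scene6.png

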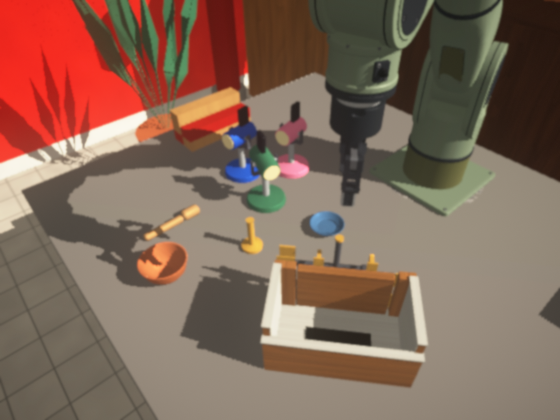

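View pics/top6.png

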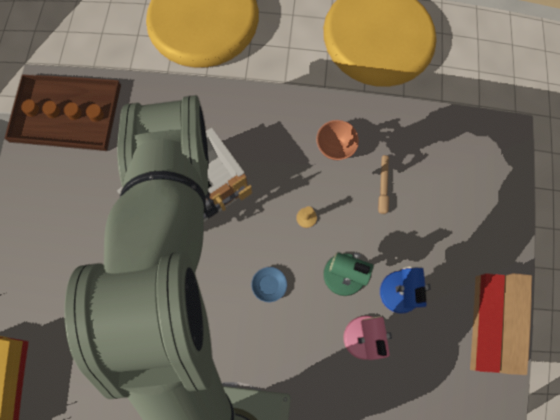

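```bash
cat > fit6.py <<'E'
from h import *
a=np.linspace(0,2*np.pi,181)
def sil(c,p,x,sgn):
    _,_,_,_,R,t=CAM[c]; C=-R.T@t; P=head(p,[x,0,0])[0]; ax=head(p,[1,0,0])[0]-head(p,[0,0,0])[0]
    n=np.cross(ax,P-C);n/=np.linalg.norm(n); return proj(c,P+sgn*.026*n)[0]
def near(q,px): return min(q,key=lambda v:np.hypot(*(v-np.array(px))))-np.array(px)
def g(q):
    p=q[:4];ot=q[4:6];os=q[6:8];e=[]
    e+=list(proj('s',head(p,[.046,0,0]))[0]+os-[271.3,172.5])
    for px,x in(((336.5,251.8),.046),((328.8,271),.046),((372,263.5),-.044),((366,284.5),-.044)):
        e+=list(near([sil('t',p,x,s)+ot for s in(1,-1)],px)*.8)
    e+=list(proj('t',[[p[0],p[1],.141]])[0]+ot-[350.6,268])
    C=proj('t',head(p,[[x,y,.076] for x in(-.037,-.003) for y in(-.006,.006)]))+ot
    # fin far(end) corners on top face
    for px in((369.8,266),(366.8,273.7)): e+=list(near(C[:2],px)*.7)
    b=proj('s',head(p,[[x,y,z] for x in(-.037,-.003) for y in(-.006,.006) for z in(.03,.076)]))+os
    e+=[b[:,0].max()-265.3,b[:,0].min()-256.5,b[:,1].min()-128.8]
    ft=lambda z:np.c_[p[0]+.055*np.cos(a),p[1]+.055*np.sin(a),z+0*a]
    F=proj('t',ft(.022))+ot;e+=[F[:,0].min()-323,F[:,1].max()-295.3]
    F=np.vstack([proj('s',ft(.022)),proj('s',ft(0))])+os;e+=[F[:,0].min()-247,F[:,0].max()-285.5,F[:,1].min()-183.5,F[:,1].max()-212]
    return np.r_[e,q[4:8]/W]
for W in(.3,1.,):
    r=least_squares(g,[.44,-.236,1.31,.1,0,0,0,0],loss='soft_l1');p=r.x
    J=np.linalg.inv(r.jac.T@r.jac);print(W,p[:2].round(4),np.degrees(p[2:4]).round(2),'sd',np.degrees(np.sqrt(np.diag(J))[2:4]).round(2),p[4:].round(2));print(g(p).round(1).tolist())
S=cv2.imread("pics/scene6.png");T=cv2.imread("pics/top6.png")
L=headlines(p)
def dr(img,c,o,box,sc):
    x0,y0,x1,y1=box; im=cv2.resize(img[y0:y1,x0:x1],None,fx=sc,fy=sc,interpolation=cv2.INTER_CUBIC)
    for l in L:
        q=((proj(c,l)+o-[x0,y0]+.5)*sc-.5); cv2.polylines(im,[np.round(q*8).astype(np.int32)],False,(255,0,255),1,cv2.LINE_AA,3)
    return im
cv2.imwrite("pics/o6.png",np.hstack([dr(S,'s',p[6:8],(235,120,295,220),6),dr(T,'t',p[4:6],(315,220,385,320),6)]))
E
python3 fit6.py
```

```text
0.3 [ 0.4399 -0.2343] [74.82  6.05] sd [1.68 1.91] [-0.04 -0.   -0.03 -0.04]
[0.5, 0.5, -0.4, -0.9, -0.4, 0.7, 0.8, 0.5, -0.6, 0.9, 1.1, -0.3, -0.0, 0.1, 0.8, -1.6, 0.8, -0.4, 0.1, -0.2, -0.0, -1.2, 0.5, -2.1, 1.5, -0.1, -0.0, -0.1, -0.1]
1.0 [ 0.4398 -0.2346] [74.83  6.2 ] sd [1.7  1.91] [-0.2  -0.07 -0.1  -0.15]
[0.4, 0.3, -0.4, -0.8, -0.5, 0.8, 0.8, 0.5, -0.6, 0.9, 1.0, -0.3, -0.1, 0.1, 0.7, -1.6, 0.8, -0.5, -0.0, -0.3, -0.0, -1.3, 0.4, -2.3, 1.3, -0.2, -0.1, -0.1, -0.2]
```

View pics/o6.png

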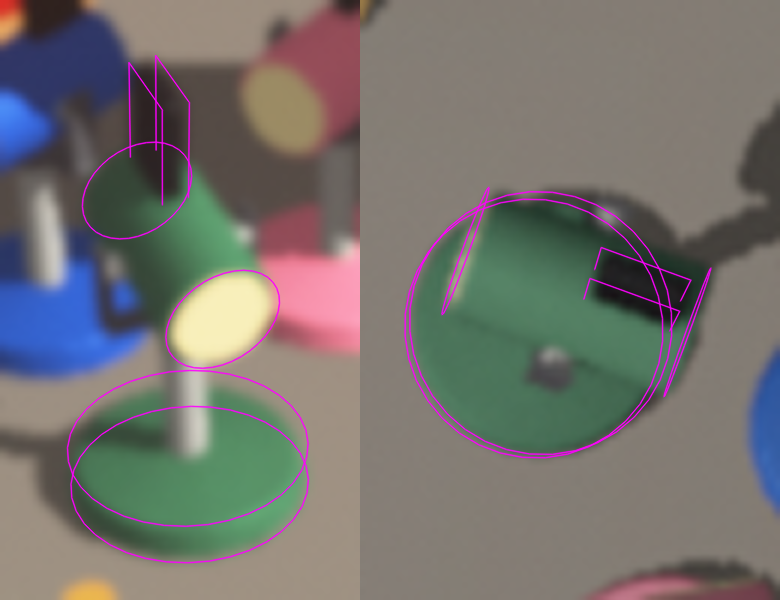

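Run:
```python
from h import *
S=cv2.imread("pics/scene6.png");T=cv2.imread("pics/top6.png")
j=np.array([np.sin(2*np.arctan2(.912,.41)),-np.cos(2*np.arctan2(.912,.41)),0]);print(j)
P=np.array([.5369,.1139,.300])
for b in(0,.013):
  for k in(-.0425,0,.0425): print(b,k,proj('s',P+[0,0,b]+k*j)[0].round(1),proj('t',P+[0,0,b]+k*j)[0].round(1))
im=cv2.resize(S[130:230,310:400],None,fx=6,fy=6,interpolation=2)
for k in(-.0425,0,.0425):
    q=(proj('s',P+k*j)[0]-[310,130]+.5)*6; cv2.circle(im,(int(q[0]),int(q[1])),3,(255,0,255),-1)
cv2.imwrite("pics/f6.png",im)
```

```text
[0.74795668 0.66374754 0.        ]
0 -0.0425 [346.5 177.2] [207.1 208.8]
0 0 [346.2 192.7] [195.6 192.1]
0 0.0425 [345.8 209.8] [184.3 175.7]
0.013 -0.0425 [347.2 171.2] [206.3 207.3]
0.013 0 [346.9 186.7] [194.6 190.4]
0.013 0.0425 [346.6 203.7] [183.2 173.9]
```

View pics/f6.png

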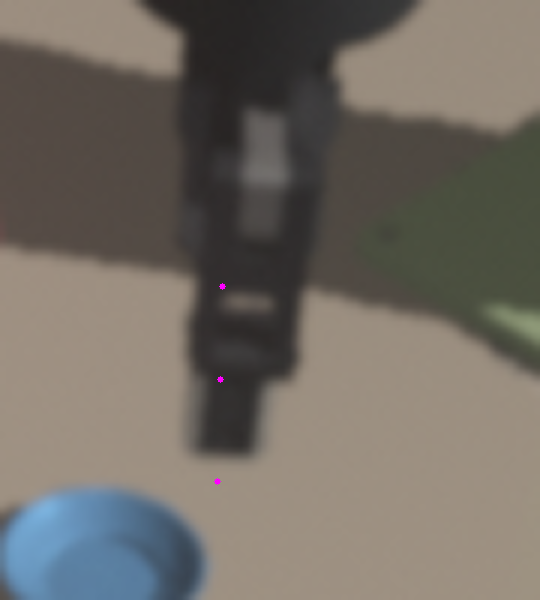

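```bash
cat > lens.py <<'E'
from h import *
def ell(fn,c0):
    im=cv2.imread(fn).astype(np.float32); x0,y0=int(c0[0])-18,int(c0[1])-18
    cr=cv2.resize(im[y0:y0+36,x0:x0+36],None,fx=10,fy=10,interpolation=cv2.INTER_CUBIC)
    r=cr[:,:,2]; out=[]
    inner=np.median(r[165:195,165:195])
    for fr in(.45,.5,.55,.6):
      # radial: red channel drop from lens level to local outside minimum along rays (green body / pole / bg)
      pts=[]
      for th in np.arange(0,360,3):
        d=np.array([np.cos(np.radians(th)),np.sin(np.radians(th))]); s=np.arange(0,160)
        q=np.array([180,180])+s[:,None]*d
        sat=cv2.remap(r,q[:,0:1].astype(np.float32),q[:,1:2].astype(np.float32),cv2.INTER_LINEAR)[:,0]
        o=np.median(sat[118:128])
        if inner-o<60: continue
        lv=o+fr*(inner-o); k=np.where(sat<lv)[0]
        if len(k): pts.append(q[k[0]])
      pts=np.array(pts,np.float32)
      # robust: refit dropping outliers
      for _ in range(3):
        e=cv2.fitEllipse(pts); (cx,cy),(A,B),an=e
        R=np.array([[np.cos(np.radians(an)),np.sin(np.radians(an))],[-np.sin(np.radians(an)),np.cos(np.radians(an))]])
        u=(pts-[cx,cy])@R.T/[A/2,B/2]; pts=pts[abs(np.hypot(*u.T)-1)<.06]
      out.append((x0-.5+(cx+.5)/10,y0-.5+(cy+.5)/10,A/10,B/10,an,len(pts)))
    return np.array(out)
def pred(p):
    a=np.linspace(0,2*np.pi,73); q=proj('s',head(p,np.c_[.046+0*a,.026*np.cos(a),.026*np.sin(a)])).astype(np.float32)
    (cx,cy),(A,B),an=cv2.fitEllipse(q); return [round(float(v),2) for v in(cx,cy,A,B,an,A/B)]
E
python3 - <<'E'
from lens import *
for fn,c in(("pics/scene0.png",(258,168)),("pics/scene6.png",(271,172))):
    o=ell(fn,c);print(np.c_[o,o[:,2]/o[:,3]].round(2))
for t in(-12,-9): print(t,pred([.4395,-.2355,np.radians(31.5),np.radians(t)]))
for ps in(72,75,78):
  for t in(3,6,9,12): print(ps,t,pred([.4395,-.2355,np.radians(ps),np.radians(t)]))
E
```

```text
[[257.87 168.29  15.89  18.13 121.73  98.     0.88]
 [257.86 168.31  15.64  17.88 122.18  98.     0.87]
 [257.87 168.33  15.35  17.62 122.89  98.     0.87]
 [257.88 168.34  15.09  17.42 123.3   98.     0.87]]
[[271.28 172.64  13.5   17.83  51.59  98.     0.76]
 [271.3  172.62  13.27  17.69  51.83  98.     0.75]
 [271.31 172.61  13.06  17.48  51.93  98.     0.75]
 [271.32 172.61  12.78  17.27  52.12  98.     0.74]]
-12 [257.98, 168.51, 17.92, 21.16, 132.1, 0.85]
-9 [257.97, 169.38, 17.38, 21.13, 128.84, 0.82]
72 3 [270.73, 172.11, 14.97, 20.89, 57.87, 0.72]
72 6 [270.74, 172.84, 14.2, 20.86, 59.59, 0.68]
72 9 [270.72, 173.53, 13.39, 20.82, 61.14, 0.64]
72 12 [270.69, 174.19, 12.54, 20.78, 62.56, 0.6]
75 3 [271.61, 171.87, 14.62, 20.89, 53.88, 0.7]
75 6 [271.61, 172.6, 13.85, 20.85, 55.77, 0.66]
75 9 [271.59, 173.29, 13.05, 20.81, 57.48, 0.63]
75 12 [271.55, 173.95, 12.2, 20.77, 59.06, 0.59]
78 3 [272.47, 171.59, 14.23, 20.87, 50.1, 0.68]
78 6 [272.47, 172.32, 13.46, 20.84, 52.12, 0.65]
78 9 [272.44, 173.02, 12.66, 20.8, 53.97, 0.61]
78 12 [272.39, 173.69, 11.82, 20.76, 55.69, 0.57]
```

Run:
```python
from h import *
exec(open('fit6.py').read().split("def near")[0])
for ps in(73,75,77):
  for t in(0,3,6,9,12):
    p=[.4397,-.2353,np.radians(ps),np.radians(t)]
    o=[]
    for c in'st':
      for s in(1,-1):
        d=sil(c,p,.046,s)-sil(c,p,-.044,s); o.append(np.degrees(np.arctan2(d[1],d[0])))
    d=proj('s',head(p,[-.02,0,.076]))[0]-proj('s',head(p,[.046,0,0]))[0]
    dt=proj('t',head(p,[-.02,0,.076]))[0]-proj('t',head(p,[.046,0,0]))[0]
    d2=proj('s',head(p,[-.037,0,.076]))[0]-proj('s',head(p,[-.037,0,.026]))[0]
    print(ps,t,np.round(o,1),'fintop-lens s',d.round(1),'t',dt.round(1),'finrear',np.degrees(np.arctan2(d2[1],d2[0])).round(1),d2.round(1))
im=cv2.imread("pics/scene6.png")[122:190,240:290]; g=cv2.convertScaleAbs(cv2.resize(im,None,fx=9,fy=9,interpolation=2),alpha=1.4,beta=40)
for x in range(240,290,5):
  for y in range(125,190,5): cv2.circle(g,(int((x-240+.5)*9),int((y-122+.5)*9)),1,(255,255,255),-1)
  cv2.putText(g,str(x),(int((x-240)*9),10),0,.35,(0,0,255),1)
for y in range(125,190,5): cv2.putText(g,str(y),(0,int((y-122+.5)*9)),0,.35,(0,0,255),1)
cv2.imwrite("pics/z63.png",g[:600])
```

```text
73 0 [  53.4   56.4 -157.1 -157.1] fintop-lens s [-11.2 -39.3] t [32.2  7.4] finrear -93.4 [ -1.  -16.9]
73 3 [  55.4   58.2 -157.5 -157.7] fintop-lens s [-10.7 -39.6] t [30.6  6.5] finrear -92.2 [ -0.6 -16.4]
73 6 [  57.3   59.7 -157.9 -158.2] fintop-lens s [-10.1 -39.8] t [29.   5.5] finrear -90.8 [ -0.2 -15.9]
73 9 [  59.    61.2 -158.3 -158.8] fintop-lens s [ -9.4 -39.8] t [27.3  4.6] finrear -89.4 [  0.2 -15.3]
73 12 [  60.6   62.5 -158.8 -159.3] fintop-lens s [ -8.8 -39.8] t [25.5  3.6] finrear -87.8 [  0.6 -14.7]
75 0 [  50.7   53.7 -159.1 -159.1] fintop-lens s [-12.1 -39. ] t [32.5  6.4] finrear -93.5 [ -1.  -16.9]
75 3 [  52.9   55.5 -159.5 -159.6] fintop-lens s [-11.5 -39.4] t [31.   5.6] finrear -92.1 [ -0.6 -16.4]
75 6 [  54.8   57.2 -159.9 -160.2] fintop-lens s [-10.8 -39.6] t [29.3  4.7] finrear -90.6 [ -0.2 -15.9]
75 9 [  56.6   58.8 -160.3 -160.7] fintop-lens s [-10.1 -39.7] t [27.5  3.8] finrear -89.1 [  0.3 -15.3]
75 12 [  58.3   60.2 -160.7 -161.2] fintop-lens s [ -9.4 -39.6] t [25.7  2.9] finrear -87.3 [  0.7 -14.7]
77 0 [  48.2   51.  -161.  -161.1] fintop-lens s [-12.9 -38.8] t [32.9  5.5] finrear -93.5 [ -1.  -16.9]
77 3 [  50.4   53.  -161.4 -161.6] fintop-lens s [-12.2 -39.1] t [31.3  4.7] finrear -92.0 [ -0.6 -16.4]
77 6 [  52.5   54.7 -161.8 -162.1] fintop-lens s [-11.5 -39.3] t [29.6  3.9] finrear -90.5 [ -0.1 -15.9]
77 9 [  54.3   56.4 -162.2 -162.6] fintop-lens s [-10.8 -39.4] t [27.8  3.1] finrear -88.7 [  0.3 -15.3]
77 12 [  56.1   57.9 -162.6 -163.2] fintop-lens s [-10.  -39.4] t [26.   2.2] finrear -86.9 [  0.8 -14.7]
```

View pics/z63.png

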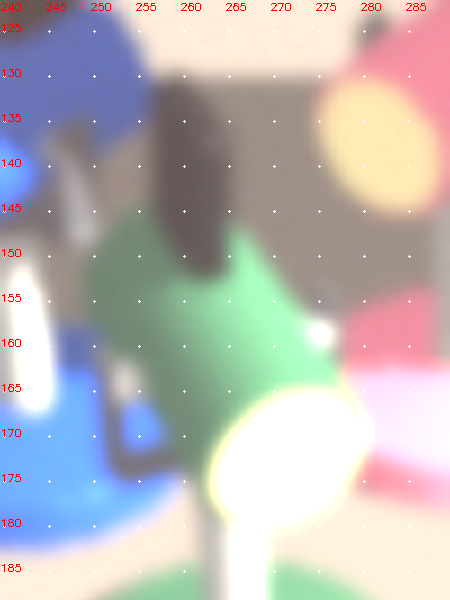

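```bash
python3 -m pendant '[[0,-14,-50,0,-8],[0,-14,-50,0,-8],[0,-14,-50,0,-8],[0,-14,-50,0,-8],[0,-14,-50,0,-8],[0,-14,-50,0,-8],[0,-15,-54,0,-8],[0,0,0,0,0]]'; python3 -m pendant '[[0,0,0,-50,0],[0,0,0,-40,0],[0,0,0,-35,0],[0,0,0,0,0],[255,0,0,0,0],[255,0,0,0,0],[255,0,0,0,0],[255,0,0,0,0],[255,0,0,0,0]]' 40
```

```text
time: 9.93
position: [0.4354, -0.2482, 0.3009]
tool_rot: [0.795, 0.606, -0.001, 0.001]
contact_force: [0.9, 0.7, -0.6]
grip_width: 1.001
time: 11.05
position: [0.4382, -0.2439, 0.176]
tool_rot: [0.792, 0.611, 0.0, 0.0]
contact_force: [0.1, 0.4, 6.3]
grip_width: 0.135
```

```bash
python3 -m pendant '[[255,1.3,4.8,0.8,0],[255,0,0,0,0],[255,0,0,0,0]]';  python3 - <<'E'
from plant import manip
import cv2
from lens import *
d=manip.grab_frame("scene"); cv2.imwrite("pics/scene7.png",d["frame"])
o=ell("pics/scene7.png",(271,173));print(np.c_[o,o[:,2]/o[:,3]].round(2))
o=ell("pics/s5f.png",(271,172));print(np.c_[o,o[:,2]/o[:,3]].round(2))
E
```

```text
time: 11.42
position: [0.4393, -0.2396, 0.1766]
tool_rot: [0.792, 0.61, -0.0, 0.0]
contact_force: [-0.3, -4.6, 0.1]
grip_width: 0.131
[[271.2  173.47  12.79  17.73  50.89  95.     0.72]
 [271.22 173.45  12.56  17.55  51.11  97.     0.72]
 [271.26 173.43  12.31  17.38  51.19  98.     0.71]
 [271.28 173.39  12.02  17.19  52.    99.     0.7 ]]
[[271.27 172.63  13.44  17.71  52.12 100.     0.76]
 [271.3  172.62  13.19  17.57  52.03  99.     0.75]
 [271.32 172.6   12.94  17.38  52.1   99.     0.74]
 [271.34 172.59  12.71  17.2   52.25  99.     0.74]]
```

```bash
python3 -m pendant '[[255,0.3,1,0.1,0],[255,0,0,0,0],[60,0,0,0,0],[0,0,0,0,0],[0,0,0,0,0],[0,0,0,0,0],[0,0,0,40,0],[0,0,0,60,0],[0,0,0,25,0]]'; python3 -m pendant '[[0,14,50,0,8],[0,14,50,0,8],[0,14,50,0,8],[0,14,50,0,8],[0,14,50,0,8],[0,14,50,0,8],[0,14,47,0,8],[0,0,0,0,0]]'
python3 - <<'E'
from plant import manip
import cv2
from lens import *
for n in("scene","top"):
    d=manip.grab_frame(n); f=d["frame"]; cv2.imwrite(f"pics/{n}8.png",f)
S=cv2.imread("pics/scene8.png");T=cv2.imread("pics/top8.png")
o=ell("pics/scene8.png",(271,173));print(np.c_[o,o[:,2]/o[:,3]].round(2))
def z(im,box,sc,fn,st):
    x0,y0,x1,y1=box;o=cv2.resize(im[y0:y1,x0:x1],None,fx=sc,fy=sc,interpolation=cv2.INTER_CUBIC)
    o=cv2.convertScaleAbs(o,alpha=1.5,beta=10)
    for x in range((x0+st-1)//st*st,x1,st):
        X=int((x-x0+.5)*sc);[cv2.circle(o,(X,int((y-y0+.5)*sc)),1,(255,255,255),-1) for y in range((y0+st-1)//st*st,y1,st)];cv2.putText(o,str(x),(X-10,10),0,.35,(0,255,255),1)
    for y in range((y0+st-1)//st*st,y1,st): cv2.putText(o,str(y),(0,int((y-y0+.5)*sc)+4),0,.35,(0,255,255),1)
    return o
a=z(S,(240,122,295,182),7,"",5);b=z(T,(320,240,376,300),7,"",5); cv2.imwrite("pics/z8.png",np.hstack([a,b]))
E
```

```text
time: 12.6
position: [0.4398, -0.2383, 0.3043]
tool_rot: [0.792, 0.611, 0.001, 0.001]
contact_force: [0.2, 0.9, 0.1]
grip_width: 1.001
time: 13.6
position: [0.5375, 0.1124, 0.301]
tool_rot: [0.41, 0.912, 0.0, -0.001]
contact_force: [-0.3, -1.1, 0.3]
grip_width: 0.999
[[271.24 173.6   12.65  17.91  51.99  92.     0.71]
 [271.23 173.63  12.47  17.67  51.1   96.     0.71]
 [271.26 173.6   12.19  17.52  51.65  96.     0.7 ]
 [271.31 173.55  11.92  17.32  52.5   97.     0.69]]
```

View pics/z8.png

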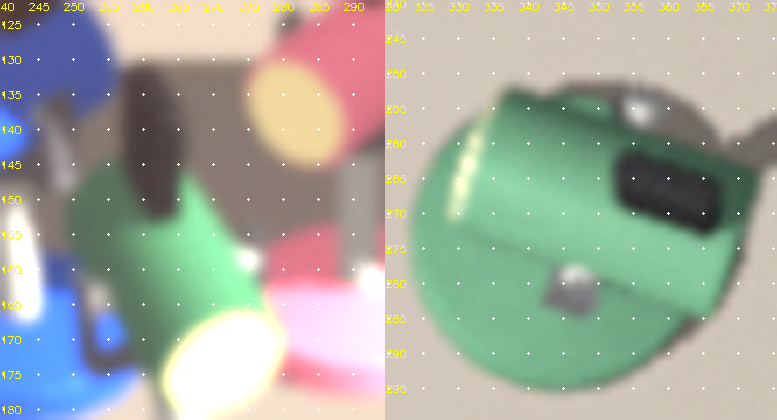

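Run:
```python
import cv2,numpy as np
for n in("top6","top8","top0"):
    im=cv2.imread(f"pics/{n}.png").astype(np.float32)
    if n=="top0": c=np.array([343.,250.5]);d=np.array([-.4,-.917])
    else: c=np.array([332.8,262.]);d=np.array([-.945,-.327])
    t=np.array([-d[1],d[0]]);s=np.arange(-8,8.01,.5)
    P=c+s[:,None,None]*d+np.arange(-5,5.1,.5)[None,:,None]*t
    v=cv2.remap(im,P[...,0].astype(np.float32),P[...,1].astype(np.float32),cv2.INTER_LINEAR).mean(1)
    y=v[:,2]-v[:,1]*.0
    print(n);print(np.c_[s,v][8:-6].round(0).astype(int).tolist())
```

```text
top6
[[-4, 94, 121, 79], [-4, 94, 121, 79], [-3, 94, 121, 79], [-2, 95, 122, 80], [-2, 96, 124, 82], [-2, 99, 127, 90], [-1, 105, 134, 102], [0, 112, 142, 118], [0, 118, 149, 132], [0, 121, 151, 139], [1, 117, 147, 135], [2, 108, 136, 121], [2, 98, 124, 102], [2, 91, 114, 88], [3, 88, 110, 81], [4, 88, 108, 81], [4, 90, 109, 85], [4, 93, 111, 92], [5, 97, 113, 99]]
top8
[[-4, 97, 124, 82], [-4, 97, 124, 82], [-3, 97, 124, 81], [-2, 97, 124, 81], [-2, 97, 125, 82], [-2, 98, 126, 84], [-1, 101, 129, 91], [0, 106, 135, 104], [0, 113, 143, 120], [0, 119, 150, 134], [1, 121, 151, 140], [2, 117, 147, 136], [2, 108, 135, 120], [2, 97, 122, 101], [3, 91, 113, 88], [4, 89, 109, 83], [4, 90, 109, 85], [4, 93, 110, 91], [5, 97, 112, 99]]
top0
[[-4, 48, 62, 40], [-4, 49, 63, 42], [-3, 51, 65, 47], [-2, 55, 70, 58], [-2, 61, 78, 72], [-2, 68, 87, 86], [-1, 75, 94, 98], [0, 79, 99, 105], [0, 83, 102, 110], [0, 87, 105, 113], [1, 93, 109, 117], [2, 101, 115, 122], [2, 109, 120, 127], [2, 114, 124, 131], [3, 117, 126, 133], [4, 119, 127, 134], [4, 119, 127, 134], [4, 119, 127, 134], [5, 119, 127, 134]]
```

```bash
python3 -m pendant '[[0,0,-2,-50,0],[0,0,0,-40,0],[0,0,0,0,0]]'
python3 - <<'E'
from plant import manip
import cv2
d=manip.grab_frame("scene"); f=d["frame"]; 
cv2.imwrite("pics/s9.png",cv2.resize(f[180:300,270:400],None,fx=5,fy=5,interpolation=2))
d=manip.grab_frame("top"); f=d["frame"]; 
cv2.imwrite("pics/t9.png",cv2.resize(f[120:260,100:270],None,fx=4,fy=4,interpolation=2))
E
```

```text
time: 14.08
position: [0.5366, 0.1058, 0.2103]
tool_rot: [0.414, 0.91, -0.001, -0.001]
contact_force: [0.5, 0.2, 1.5]
grip_width: 0.998
```

View pics/s9.png

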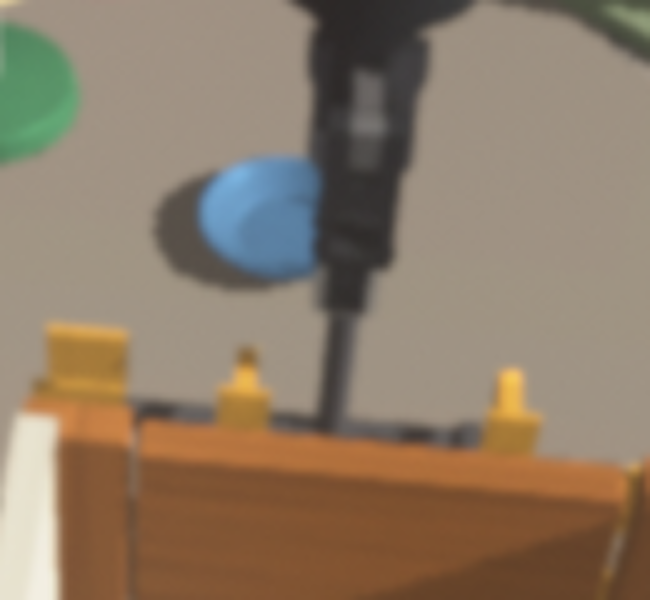

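View pics/t9.png

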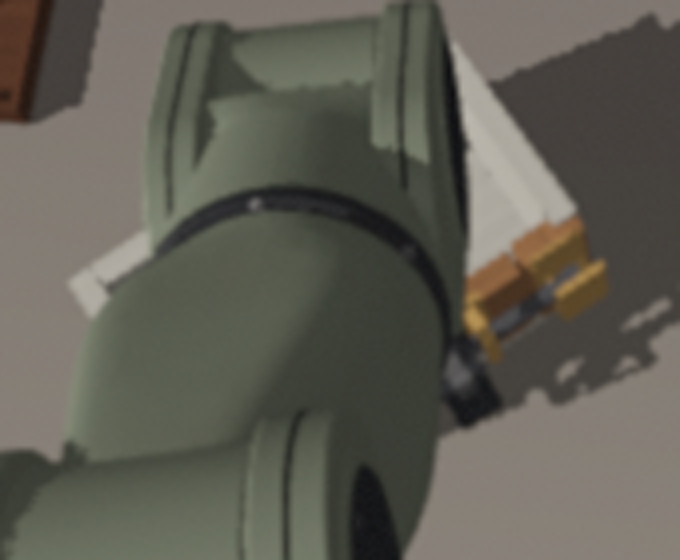

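```bash
python3 -m pendant '[[0,0,4,-30,0],[0,0,0,-28,0],[0,0,0,0,0]]'
python3 - <<'E'
from plant import manip
import cv2
d=manip.grab_frame("scene"); f=d["frame"]; 
cv2.imwrite("pics/s10.png",cv2.resize(f[180:300,270:400],None,fx=5,fy=5,interpolation=2))
E
```

```text
time: 14.55
position: [0.5376, 0.1107, 0.1541]
tool_rot: [0.413, 0.911, -0.0, -0.0]
contact_force: [0.1, -0.4, 0.1]
grip_width: 1.001
```

View pics/s10.png

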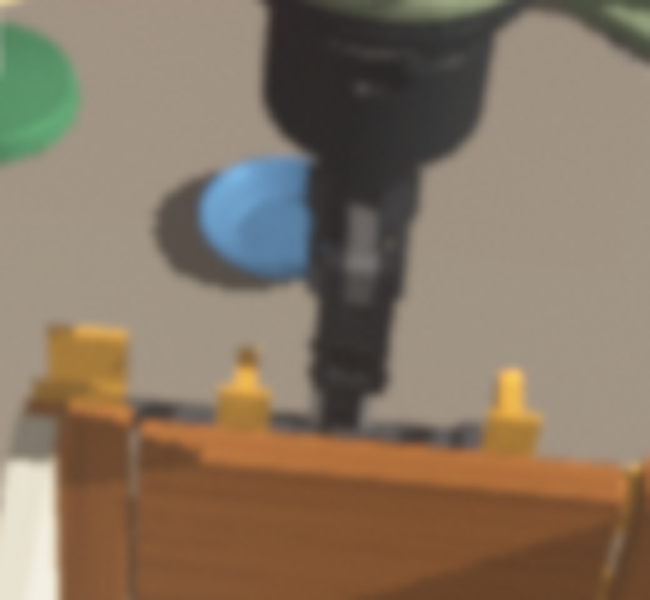

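```bash
python3 -m pendant '[[100,0,0,0,0],[255,0,0,0,0],[255,0,0,0,0],[255,0,0,0,0],[255,0,0,0,0],[255,0,0,0,0]]' 60
python3 - <<'E'
from plant import manip
import cv2
d=manip.grab_frame("scene"); f=d["frame"]; 
cv2.imwrite("pics/s11.png",cv2.resize(f[180:300,270:400],None,fx=5,fy=5,interpolation=2))
E
```

```text
time: 15.35
position: [0.5378, 0.1111, 0.1538]
tool_rot: [0.413, 0.911, 0.0, 0.0]
contact_force: [0.7, 1.5, 5.8]
grip_width: 0.12
```

View pics/s11.png

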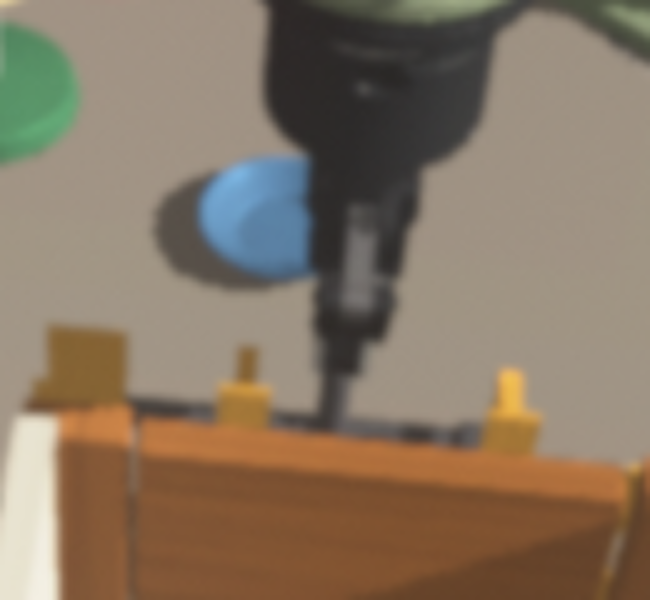

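```bash
python3 -m pendant '[[255,0,0,5,0],[255,0,0,5,0],[255,0,0,4,0],[255,0,0,0,0],[255,0,0,0,0]]'
python3 - <<'E'
from plant import manip
import cv2
d=manip.grab_frame("scene"); f=d["frame"]; 
cv2.imwrite("pics/s12.png",cv2.resize(f[180:300,270:400],None,fx=5,fy=5,interpolation=2))
E
```

```text
time: 16.02
position: [0.5375, 0.111, 0.1675]
tool_rot: [0.413, 0.911, -0.0, -0.0]
contact_force: [0.6, 1.6, -2.2]
grip_width: 0.123
```

View pics/s12.png

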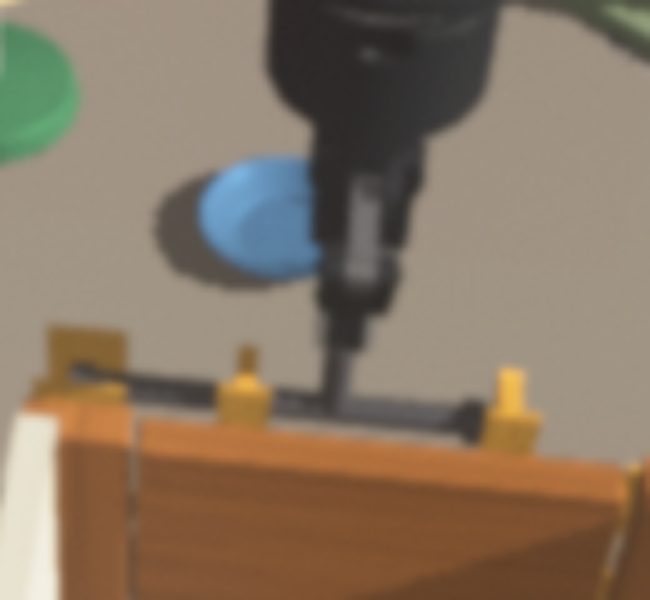

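```bash
python3 -m pendant '[[255,-6.6,7.5,0,0],[255,-6.6,7.5,0,0],[255,-6.6,7.5,0,0],[255,-6.6,7.5,0,0],[255,0,0,0,0],[255,0,0,0,0]]'
python3 - <<'E'
from plant import manip
import cv2
d=manip.grab_frame("scene"); f=d["frame"]; 
cv2.imwrite("pics/s13.png",cv2.resize(f[180:300,270:400],None,fx=5,fy=5,interpolation=2))
E
```

```text
time: 16.82
position: [0.5112, 0.141, 0.1676]
tool_rot: [0.413, 0.911, -0.0, 0.0]
contact_force: [0.6, 2.0, -2.0]
grip_width: 0.119
```

View pics/s13.png

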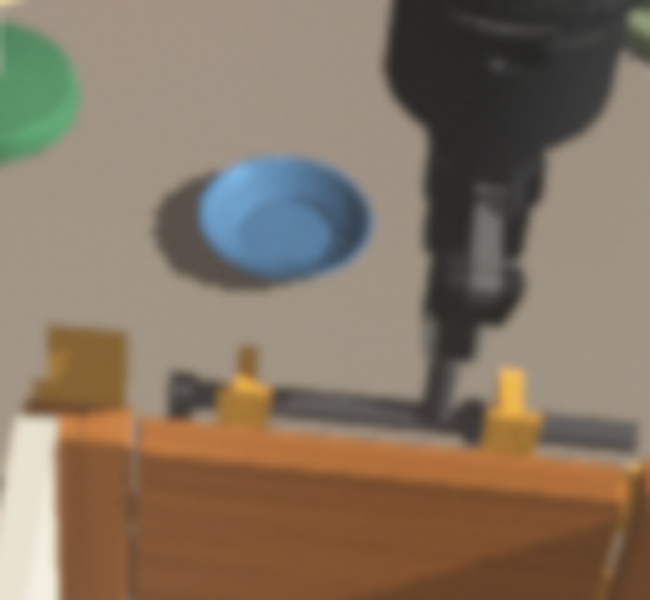

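```bash
python3 -m pendant '[[255,-2,2.2,0,0],[255,-1,1.1,0,0],[255,0,0,0,0]]'; python3 -m pendant '[[255,-0.5,0.6,0,0],[255,0,0,0,0]]'
```

```text
time: 17.25
position: [0.5081, 0.1444, 0.1676]
tool_rot: [0.413, 0.911, -0.0, -0.0]
contact_force: [0.5, 2.2, -2.1]
grip_width: 0.121
time: 17.5
position: [0.5076, 0.1448, 0.1676]
tool_rot: [0.413, 0.911, -0.0, 0.0]
contact_force: [2.0, 0.2, -2.3]
grip_width: 0.118
```

```bash
python3 -m pendant '[[255,-0.5,0.6,0,0],[255,0,0,0,0]]';python3 -m pendant '[[255,-0.5,0.6,0,0],[255,0,0,0,0]]'
```

```text
time: 17.75
position: [0.5075, 0.1449, 0.1676]
tool_rot: [0.413, 0.911, -0.0, 0.0]
contact_force: [4.4, -2.8, -3.2]
grip_width: 0.125
time: 18.0
position: [0.5073, 0.145, 0.1677]
tool_rot: [0.413, 0.911, -0.0, 0.001]
contact_force: [7.1, -6.3, -3.0]
grip_width: 0.117
```

```bash
python3 -m pendant '[[255,-3.4,-1.7,0,-3],[255,-3.4,-1.6,0,-3],[255,-3.5,-1.3,0,-3],[255,-3.6,-1.2,0,-3],[255,0,0,0,0]]'
python3 - <<'E'
from plant import manip
import cv2
d=manip.grab_frame("scene"); f=d["frame"]; 
cv2.imwrite("pics/s14.png",cv2.resize(f[180:340,260:430],None,fx=4,fy=3.75,interpolation=2))
E
```

```text
time: 18.62
position: [0.4929, 0.1393, 0.1677]
tool_rot: [0.506, 0.862, -0.0, 0.001]
contact_force: [4.9, -5.8, -2.3]
grip_width: 0.116
```

View pics/s14.png

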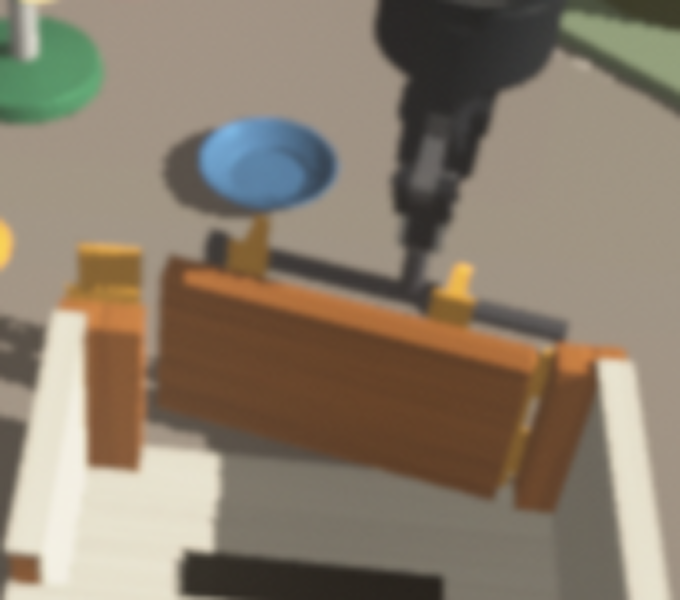

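```bash
python3 -m pendant '[[255,-3.6,-1.0,0,-3],[255,-3.7,-0.8,0,-3],[255,-3.7,-0.6,0,-3],[255,-3.8,-0.4,0,-3],[255,-3.8,-0.2,0,-3],[255,-3.7,0,0,-3],[255,0,0,0,0],[255,0,0,0,0]]'
python3 - <<'E'
from plant import manip
import cv2
for n in("scene","top"):
    d=manip.grab_frame(n); f=d["frame"]; cv2.imwrite(f"pics/{n}15.png",f)
    if n=="scene": cv2.imwrite("pics/s15.png",cv2.resize(f[120:340,240:430],None,fx=3.5,fy=2.7*1.29630/1,interpolation=2)[:600])
E
```

```text
time: 19.68
position: [0.4707, 0.1367, 0.1676]
tool_rot: [0.634, 0.773, -0.0, 0.0]
contact_force: [3.7, -4.2, -2.4]
grip_width: 0.121
```

View pics/scene15.png

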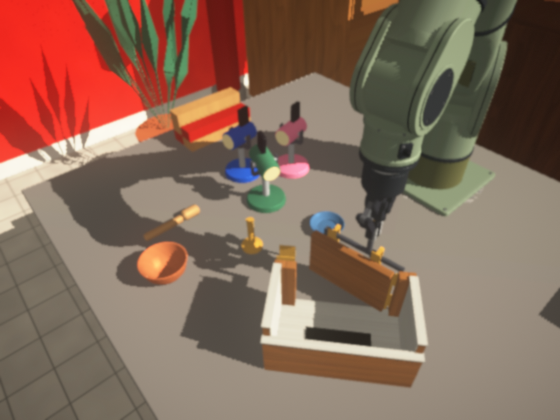

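View pics/top15.png

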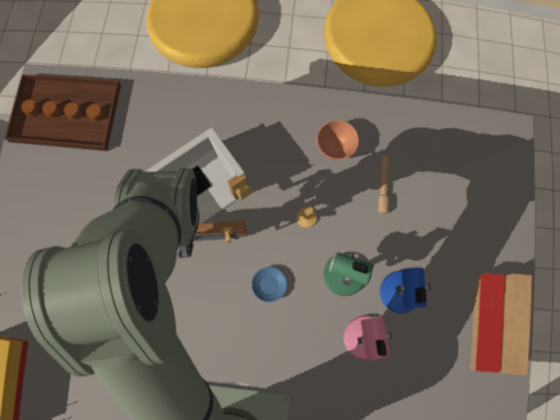

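Run:
```python
from h import *
from lens import ell
S=cv2.imread("pics/scene15.png"); H=np.array([.4745,.2075]);yaw=np.radians(41.6)
im=None;L=[]
def gl(an):
    a=yaw-np.radians(an);x=np.array([np.cos(a),np.sin(a)]);y=np.array([-np.sin(a),np.cos(a)])
    return np.array([[*(H-y*l+x*w),z] for l,w,z in((0,0,.125),(.186,0,.125),(.186,.018,.125),(.186,.018,0.005))])
ims=[draw(S,'s',[gl(a)],(300,215,420,315),3) for a in(25,30,35)]
cv2.imwrite("pics/g15.png",np.vstack([np.hstack(ims[:2]),np.hstack([ims[2],ims[2]*0])]))
o=ell("pics/scene15.png",(271,173));print(np.c_[o,o[:,2]/o[:,3]].round(2)[1])
```

```text
[271.23 173.62  12.51  17.75  51.28  99.     0.7 ]
```

View pics/g15.png

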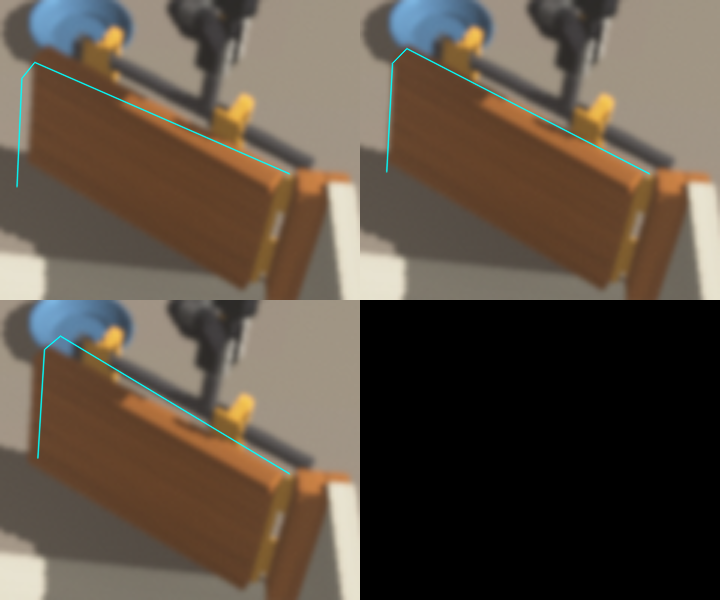

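Run:
```python
from plant import manip
print(manip.finish_job(), manip.state()['time'])
```

```text
the job is handed in; nothing more can be done
the job is handed in; nothing more can be done
```

The lamp was aimed first, then the bolt was lifted and drawn back and the gate pulled ajar. I handed the job in at about 19.8 s, still holding the gate open.

- **Lamp:** I gripped the green lamp's fin, turned the head from about 31.5° to 75.3° and tilted it to roughly 9–10° down. It took a second grip to correct the tilt. The aim I worked out for the gate's middle was about 75.3° and 9.6°.
- **Bolt:** I lifted it about 14 mm and drew it about 45 mm. It then met its stop, with the push-back rising to about 9 N.
- **Gate:** It is open about 30° by the arm's geometry, and a 30° outline laid over the picture fits (25° and 35° do not).
- **Other things:** In the last pictures the bowl, dish, tube holder, striker and other lamps look where they were. I checked that by eye only. The lamp did not move while I worked the bolt and gate.

**Least certain:** my checks on the lamp's tilt disagreed by a few degrees. The lens's position in the picture gave about 10°, the arm's own movement suggested slightly more, and the lens's outline gave only about 3–4°. The lens face no longer shows from above, which means at least 3°. A 2–3° error would move the beam 15–20 mm at the gate. My camera fits also left mismatches of 1–3 pixels.

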